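# Change over the spindle sander

## Robot

A 7-joint arm with a two-finger parallel gripper is mounted at the origin on the work surface. World frame = base frame: x ahead of the robot, y to its left, z up, the work surface at z = 0. Lengths are in m, angles in degrees, forces in N, time in s.
With the tool pointing down it reaches from about 0.425 to 0.875 m from the base axis. Payload 4.7 kg.
Tool frame: the origin (TCP) lies midway between the tips of the shut fingers; the grasp point (between the pads) lies 19 mm behind it; z points along the fingers, y is the line along which they close (so a half turn about z gives the same grasp; the last joint's range is limited). The gripper opens to 87 mm and grips with 3 to 60 N. Pads are 19 mm wide; open, the fingers measure 117 mm over their backs; the gripper's body (75 mm by 190 mm) begins 51 mm behind the grasp point.
Start: joints at [76.553, 18.392, -4.016, 83.108, 1.295, 78.541, -3.26], TCP at [0.16, -0.63, 0.223] pointing down, gripper open.
Joint ranges: [-163.93, 163.93], [-17.29, 119.83], [-79.2, 71.16], [3.27, 140.29], [-89.18, 269.18], [5.43, 117.66], [-154.24, 154.24]. Speed limits (degrees/s): [147.25, 147.25, 180, 180, 180, 180, 180].

## Interface

Orientations are given as [roll, pitch, yaw] about the fixed x, y, z axes, in that order (R = Rz(yaw) Ry(pitch) Rx(roll)).
In Python, from cell import env gives the robot as it stands. The module is installed in compiled form; this text tells all that it offers.
- The arm moves only by the tool send_rows, never from a script. Its argument "series" is a list of rows, each an object with "travel": the shift along the tool's x, y, z in cm, a list of three; "dr": the turn, a rotation vector about the tool's x, y, z in degrees, a list of three; "claw": the finger opening in cm, from 0 to 8.7. In form: [{"travel": [tx, ty, tz], "dr": [wx, wy, wz], "claw": claw}, ...]. A call has 1 to 12 rows; each row is the pose to reach, as a shift and turn from the pose commanded when the call began, along the tool's axes at that moment; what a row does not reach only later rows make up. A row lasts 1/12 s, in which the tool goes at most 41.7 mm and 7.16 degrees, less where a joint would pass 70% of its speed; a pose out of reach is approached as far as the arm can. A call with a gripper value outside its range is refused whole. The fingers move at their own pace and stop on an object; "grip_force" is the grip in N (left out, the last holds). Time passes only in rows, so rows that repeat a pose let the fingers close. It gives the time, the measured TCP pose, the force and the opening at its end, in the units of the state.
- env.get_obs(): the state, without advancing time (a new reading comes with each control period).
- env.read_camera(name): name is "scene" or "top" or "wrist"; returns the picture (480x640x3 uint8, blue, green, red); there is no depth.
- env.calibration(name): a dict with "fx", "fy", "cx", "cy" (pixels), "distortion" ([k1, k2, p1, p2, k3] as OpenCV has them; the pictures are not rectified), "cam_to_world" (4x4, takes a point from camera to world coordinates). Camera axes: x right, y down, z forward; pixel columns grow to the right and rows downward; lengths in m; the calibration is good to about 2 mm. A picture is of the moment at which its call begins: read the wrist's pose just before it. calibration takes no time and is no camera call; for the wrist camera it gives the pose at the moment of the call.
- env.sign_off(): hands the job in, once; it reports no verdict.
The state is a dict: "time_s": time; "qpos": joint angles; "joint_velocities": joint speeds; "effort": joint torques, N m; "tool_pos": TCP position; "tool_rot": TCP orientation; "force": force on the tool from outside, world axes, zero at the start; "wrist_torque": the same for the moment, N m; "grip_width": finger opening in m.
Only numpy, scipy, OpenCV 4.12 (cv2) and the standard library are available. Lean on these libraries where they do the work, as an engineer would, in place of code of your own. Each camera call takes 0.05 s, during which the arm holds its last target. There are 200 camera calls.

## Task

Change the spindle sander over to the thick drum: before fitting it, press the long stop bar along the front of the machine at its middle, so that both ends go right down evenly together, and let it up again. Then lift the thick drum out of its wooden stand, set its tapered shank in the spindle and tap it down until its collar sits fully home on the spindle nose, held by the taper alone. Open the drawer of the low grey unit, lay all the thin drums that are lying on the bench in it and shut it fully, leaving the brush and the loose shell blanks where they are.

Things in the scene. Friction and masses are not known exactly. Their poses are not given: they have to be found in the camera images.
- sander: bench-top spindle sander, fixed to the bench: grey casing 240 x 240 mm with a steel deck 246 x 246 mm whose top is 100 mm above the bench; the spindle rises in a 70 mm round throat in the middle of the deck. Origin: centre of the underside; z up, -x points to the front, where the stop bar is.
- spindle_nose (a point): centre of the spindle's mouth, 105 mm above the bench, z up. The nose is a dark steel ring 40 mm in diameter, 5 mm above the deck; its vertical taper socket, 20 mm wide at the mouth, matches the shank. Set in gently, the drum stops with its collar 3 to 8 mm above the nose; 10 to 20 N downwards, pressed or tapped, drives it home, collar on ring. Pulling it out then takes some 10 to 20 N.
- stop_bar (a joint): stop bar, an aluminium flap 220 mm long (along the sander's y) and 36 mm wide, hinged along its rear long edge, at the front of the sander, its top 100 mm above the bench. Angle in rad: 0 up, 0.28 right down (the front edge drops 10 mm, the pressing line 7 mm). It is sprung: 2 N to start, about 7 N to hold right down, and comes up again by itself.
- stop_bar_rock (a joint): how far the stop bar rocks, rad: 0 both ends level, positive when the left (+y) end is higher, stops at 0.06 either way. It rocks by about force x distance from the middle / 6 N m, so press close to the middle and not harder than needed.
- stop_bar_mid (a point): top of the stop bar at the middle of its length, 24 mm in front of its hinge: where to press
- stop_bar_left (a point): top of the stop bar 105 mm to the left (+y of the sander) of stop_bar_mid
- stop_bar_right (a point): top of the stop bar 105 mm to the right of stop_bar_mid
- stand: oak block 84 x 84 x 42 mm, fixed, with one loose 24 mm hole, 36 mm deep, in which the thick drum stands at the start. Origin: centre of the underside.
- thick_drum: thick sanding drum, 0.3 kg, steel and brown abrasive, starts upright in the stand. Origin: centre of its collar's underside (which must meet the nose); z along its axis to the head. Below the origin: shank 32 mm long, tapering from 19 to 14.4 mm diameter. Above: collar 34 mm wide, 4 mm thick; sleeve 48 mm diameter from 4 to 74 mm; plate 40 mm wide to 77 mm; square head 24 x 24 mm to 87 mm.
- thick_drum_top (a point): centre of the top of the thick drum's square head, 87 mm above the collar's underside: where to tap
- cabinet: grey steel drawer unit, fixed, 240 mm deep (x), 300 mm wide (y), 95 mm high, with one drawer that fills its front. Origin: centre of the underside; -x points to the front.
- cabinet_drawer0 (a joint): the drawer: metres pulled out towards the cabinet's -x; 0 shut, opens to 0.165, starts shut or up to 0.04 open. Slides with 1 to 2 N and stays where it is left.
- cabinet_drawer0_handle (a point): middle of the drawer's bar handle, a steel bar 11 mm thick, 120 mm long along y, 35 mm in front of the drawer front, 57 mm above the bench, with 25 mm or more free behind it; it can be pinched from above to pull the drawer open and pushed to shut it
- drawer_floor (a point): point on the drawer's inner floor at the middle of its front wall, 22 mm above the bench. The inside is 258 mm wide (y) and its walls rise 50 mm above the floor; with the drawer open, all from here to about (opening - 5 mm) along the cabinet's +x is open to the sky.
- brush: bench brush lying beyond the stand, not to be disturbed. Origin: centre of its underside.
- shell0: loose white shell blank, a disc 42 mm diameter, 5 mm thick, on top of the drawer unit, not to be disturbed. Origin: centre of its underside.
- shell1: another such shell blank
- thin_drum0_mid (a point): thin drum, one of up to four, starts lying on the bench; 93 mm long, 0.12 kg: brown sleeve 20 mm diameter, 48 mm long; on one end a square head 26 x 26 x 9 mm; on the other a square flange 26 x 26 x 4 mm, then a tapered shank 32 mm long. The squares stop it rolling. This point: its axis at the middle of the sleeve, where to grip it; z along the axis, shank to head.
- thin_drum1_mid (a point): thin drum, one of up to four, starts lying on the bench; 93 mm long, 0.12 kg: brown sleeve 20 mm diameter, 48 mm long; on one end a square head 26 x 26 x 9 mm; on the other a square flange 26 x 26 x 4 mm, then a tapered shank 32 mm long. The squares stop it rolling. This point: its axis at the middle of the sleeve, where to grip it; z along the axis, shank to head.
- thin_drum2_mid (a point): thin drum, one of up to four, starts lying on the bench; 93 mm long, 0.12 kg: brown sleeve 20 mm diameter, 48 mm long; on one end a square head 26 x 26 x 9 mm; on the other a square flange 26 x 26 x 4 mm, then a tapered shank 32 mm long. The squares stop it rolling. This point: its axis at the middle of the sleeve, where to grip it; z along the axis, shank to head.
- thin_drum3_mid (a point): thin drum, one of up to four, starts lying on the bench; 93 mm long, 0.12 kg: brown sleeve 20 mm diameter, 48 mm long; on one end a square head 26 x 26 x 9 mm; on the other a square flange 26 x 26 x 4 mm, then a tapered shank 32 mm long. The squares stop it rolling. This point: its axis at the middle of the sleeve, where to grip it; z along the axis, shank to head.
Not all that is in view belongs to the job. What is shaped like the part that bears thin_drum2_mid but red is not meant. Leave any yellow look-alike of the part that bears thin_drum1_mid alone.

How it is judged:
By the outcome, as a careful person would: the job done as asked, in the order asked, and still so for the second after the job is handed in, with the robot touching nothing.
Of thin_drum0, thin_drum1, thin_drum2, thin_drum3 only 2 to 4 are there at a start; the rules pass over those that are not, and their reading is None.
At some moment in a run one of thin_drum0, thin_drum1, thin_drum2, thin_drum3 may be knocked a few centimetres aside while the robot is not near it.
It also fails if it takes over 210 s, if anything falls off the work surface, if the arm or the gripper's body presses on something with over 40 N, if the wrist force passes 120 N, or if a joint passes its speed limit or range.

## Working session

There is one attempt and no reset: what is moved stays moved. The work goes in short steps, Python scripts to look and compute and a tool call to move; the robot and the scene stay as the last step left them, time stands still between calls to the robot, and variables do not carry over. Pictures are saved under pics/ and viewed, on a budget of 14 in all, crops included, one or two more only if the job needs it, and the job is handed in when it is done.

Besides the shell and the picture viewer there is one more tool, called after "Call:" as name([rows], argument=value, ...), one row to a line, values as JSON. send_rows: Moves the arm, as the interface text tells. Its arguments: {"type":"object","properties":{"series":{"type":"array"},"grip_force":{"type":"number"}},"required":["series"]}

```bash
mkdir -p pics
cat > h.py <<'E'
import numpy as np, cv2
from cell import env
from scipy.spatial.transform import Rotation as Rn
def cam(n):
    c=env.calibration(n); im=env.read_camera(n).copy(); return im,c
def ray(c,uv):
    K=np.array([[c['fx'],0,c['cx']],[0,c['fy'],c['cy']],[0,0,1]])
    p=cv2.undistortPoints(np.array(uv,float).reshape(-1,1,2),K,np.array(c['distortion'],float)).reshape(-1,2)
    T=np.array(c['cam_to_world']); d=np.c_[p,np.ones(len(p))]@T[:3,:3].T
    return T[:3,3],d
def onz(c,uv,z):
    o,d=ray(c,uv); return o+d*((z-o[2])/d[:,2])[:,None]
def proj(c,P):
    K=np.array([[c['fx'],0,c['cx']],[0,c['fy'],c['cy']],[0,0,1]]);T=np.linalg.inv(np.array(c['cam_to_world']))
    return cv2.projectPoints(np.array(P,float).reshape(-1,1,3),cv2.Rodrigues(T[:3,:3])[0],T[:3,3],K,np.array(c['distortion'],float))[0].reshape(-1,2)
def pose():
    s=env.get_obs(); return np.array(s['tool_pos']),Rn.from_euler('xyz',s['tool_rot'],degrees=True)
def go(p,yaw=None):
    """shift (cm, tool axes) & rotvec(deg) to TCP p, pointing down with tool yaw (deg)"""
    t,R=pose(); sh=R.inv().apply(np.array(p)-t)*100
    out=[np.round(sh,2)]
    if yaw is not None:
        T=Rn.from_euler('xyz',[180,0,yaw],degrees=True); out.append(np.round((R.inv()*T).as_rotvec(degrees=True),2))
    return out
E
python3 - <<'E'
from h import *
np.set_printoptions(suppress=True,precision=4)
print(env.get_obs())
for n in ['scene','top','wrist']:
    im,c=cam(n); cv2.imwrite(f'pics/{n}0.png',im); print(n,c)
E
```

```text
{'time_s': 0.0, 'qpos': array([76.5511, 18.4407, -4.0153, 83.1753,  1.2956, 78.5412, -3.2616]), 'joint_velocities': array([ 0.0437, -0.0185, -0.0153,  0.007 , -0.0476,  0.1145,  0.0548]), 'effort': array([  0.0003, -49.1281,  -0.4039, -31.2524,  -0.064 ,   0.0438,
         0.0002]), 'tool_pos': array([ 0.1599, -0.6295,  0.2214]), 'tool_rot': array([-179.8881,    0.0064,   14.2569]), 'force': array([-0.1176, -0.0482, -0.373 ]), 'wrist_torque': array([ 0.0321, -0.021 , -0.0329]), 'grip_width': 0.08698482383068026}
scene {'fx': 436.5682469709748, 'fy': 436.5682469709748, 'cx': 317.7330541413178, 'cy': 240.64542074314346, 'distortion': array([0.0172, 0.    , 0.    , 0.    , 0.    ]), 'cam_to_world': array([[ 0.436 ,  0.5032, -0.7461,  1.2162],
       [ 0.9   , -0.2395,  0.3643, -0.2875],
       [ 0.0046, -0.8303, -0.5573,  0.5915],
       [ 0.    ,  0.    ,  0.    ,  1.    ]])}
top {'fx': 538.1802484819555, 'fy': 538.1802484819555, 'cx': 324.05697608673546, 'cy': 230.68358895312653, 'distortion': array([0.0017, 0.    , 0.    , 0.    , 0.    ]), 'cam_to_world': array([[-0.0037, -0.9951,  0.0985,  0.4606],
       [-0.9999,  0.0024, -0.0135,  0.0334],
       [ 0.0132, -0.0986, -0.995 ,  1.3096],
       [ 0.    ,  0.    ,  0.    ,  1.    ]])}
wrist {'fx': 352.80063837600926, 'fy': 352.80063837600926, 'cx': 317.83113749596566, 'cy': 242.03225125514382, 'distortion': array([-0.0064,  0.    ,  0.    ,  0.    ,  0.    ]), 'cam_to_world': array([[ 0.2474, -0.9277, -0.2794,  0.2363],
       [-0.9689, -0.2375, -0.0696, -0.6089],
       [-0.0018,  0.2879, -0.9576,  0.3843],
       [ 0.    ,  0.    ,  0.    ,  1.    ]])}
```

View pics/top0.png

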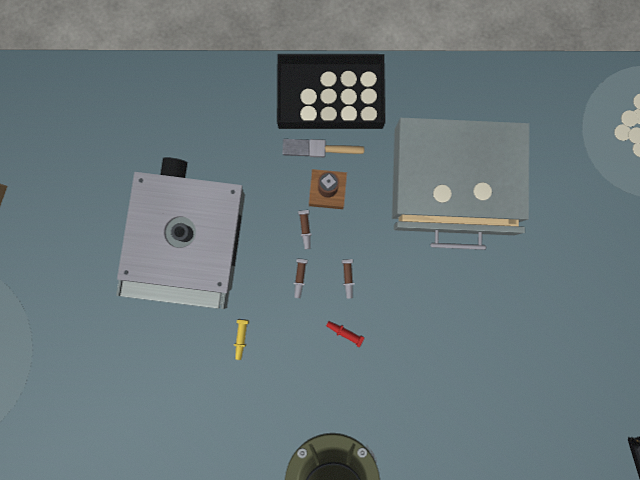

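View pics/scene0.png

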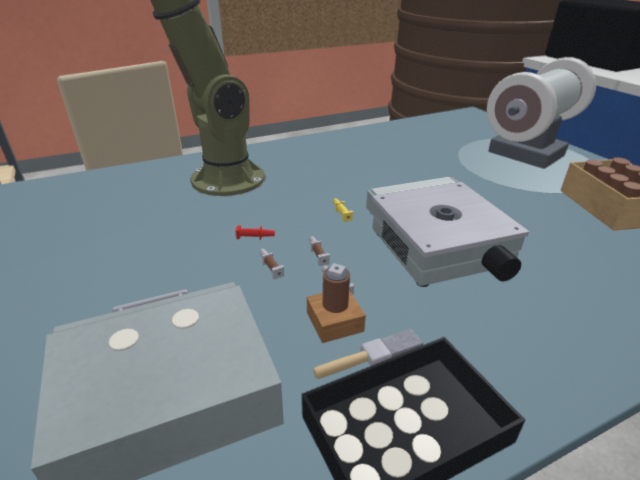

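Run:
```python
from h import *
np.set_printoptions(suppress=True,precision=4)
im=cv2.imread('pics/top0.png'); c=env.calibration('top')
print('corners', onz(c,[(136,172),(243,185),(232,292),(121,283)],0.1))
print('screws', onz(c,[(140,181),(234,192),(221,284),(126,273)],0.1))
print('nose',onz(c,[(182,233)],0.105),'stand',onz(c,[(328,189)],.042),'drumtop',onz(c,[(328,182)],.042-.0+.087))
print('bar',onz(c,[(120,283),(228,296),(119,295),(223,307)],.1))
print('handle',onz(c,[(432,246),(485,248),(458,246)],.057),'cab',onz(c,[(399,119),(529,124),(526,222),(394,216)],.095))
hsv=cv2.cvtColor(im,cv2.COLOR_BGR2HSV)
m=((hsv[...,0]<15)&(hsv[...,1]>70)&(hsv[...,2]<150)).astype(np.uint8)
n,l,s,ce=cv2.connectedComponentsWithStats(m)
for i in range(1,n):
    if s[i,4]>60: 
        pts=np.argwhere(l==i)[:,::-1]; print(s[i],ce[i],onz(c,[ce[i]],.013),cv2.minAreaRect(pts.astype(np.float32)))
A=cv2.resize(im[160:320,100:260],None,fx=3,fy=3,interpolation=cv2.INTER_CUBIC)
B=cv2.resize(im[160:320,260:360],None,fx=3,fy=3,interpolation=cv2.INTER_CUBIC)
cv2.imwrite('pics/crop.png',np.hstack([A,B]))
```

```text
corners [[0.7154 0.4439 0.1   ]
 [0.6852 0.2009 0.1   ]
 [0.4435 0.2227 0.1   ]
 [0.4644 0.4695 0.1   ]]
screws [[0.6946 0.4342 0.1   ]
 [0.6691 0.2211 0.1   ]
 [0.4614 0.2474 0.1   ]
 [0.4866 0.4591 0.1   ]]
nose [[0.5754 0.3354 0.105 ]] stand [[0.686  0.0065 0.042 ]] drumtop [[0.6863 0.0083 0.129 ]]
bar [[0.4644 0.4717 0.1   ]
 [0.4347 0.2315 0.1   ]
 [0.4379 0.473  0.1   ]
 [0.4105 0.2422 0.1   ]]
handle [[ 0.548  -0.2359  0.057 ]
 [ 0.543  -0.3601  0.057 ]
 [ 0.5478 -0.2969  0.057 ]] cab [[ 0.8408 -0.1579  0.095 ]
 [ 0.8289 -0.4604  0.095 ]
 [ 0.5996 -0.4441  0.095 ]
 [ 0.6141 -0.1425  0.095 ]]
[309 169  38  40 999] [327.2242 190.6607] [[0.6871 0.0078 0.013 ]] ((327.4516906738281, 188.75730895996094), (34.700130462646484, 36.8807373046875), 5.440331935882568)
[300 214   9  20 133] [304.3534 223.7293] [[0.606  0.0635 0.013 ]] ((304.4044494628906, 223.6876983642578), (18.869861602783203, 6.952054023742676), 83.2901611328125)
[296 263   9  20 139] [299.9856 272.6691] [[0.4878 0.074  0.013 ]] ((299.9845886230469, 272.6230773925781), (7.069979667663574, 19.349416732788086), 7.125016689300537)
[344 264   8  20 134] [347.5075 273.0746] [[ 0.4864 -0.0401  0.013 ]] ((347.5655822753906, 273.2213439941406), (19.01250648498535, 6.880716800689697), 84.80557250976562)
[328 322  34  19  95] [345.7789 330.9789] [[ 0.3491 -0.0349  0.013 ]] ((343.9000244140625, 330.2000427246094), (35.7770881652832, 4.919349670410156), 26.56505012512207)
```

View pics/crop.png

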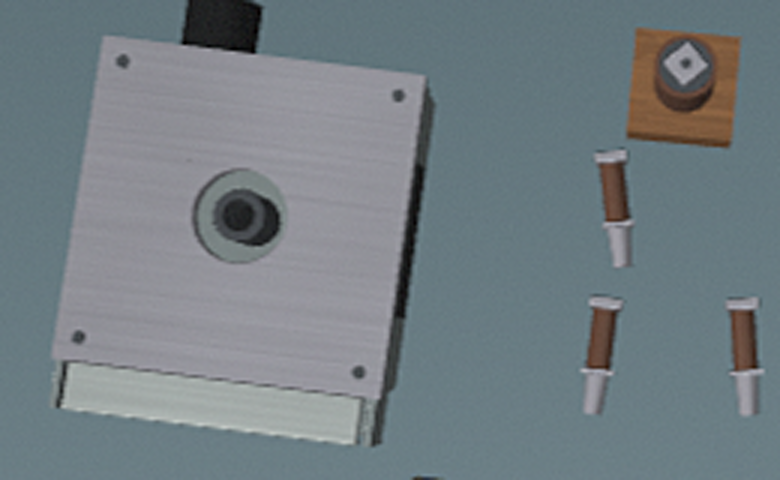

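Run:
```python
from h import *
np.set_printoptions(suppress=True,precision=4)
c=env.calibration('top')
f=lambda a:[(x/3+100-.33,y/3+160-.33) for x,y in a]
b=onz(c,f([(65,362),(360,398),(355,442),(60,407)]),.1); print(b,b.mean(0))
s=onz(c,f([(122,61),(398,96),(358,372),(78,338)]),.1);print('screws',s,s.mean(0))
print('throat',onz(c,f([(240,216)]),.1),'nose',onz(c,f([(239,214)]),.105))
d=s[1]-s[0];print(np.degrees(np.arctan2(d[0],-d[1])),np.degrees(np.arctan2(*(s[0]-s[3])[[1,0]])),np.degrees(np.arctan2(*(s[1]-s[2])[[1,0]])))
print(go([.48,-.36,.27],50))
```

```text
[[0.4703 0.4689 0.1   ]
 [0.4429 0.2501 0.1   ]
 [0.4105 0.2533 0.1   ]
 [0.4372 0.4715 0.1   ]] [0.4402 0.3609 0.1   ]
screws [[0.6969 0.4335 0.1   ]
 [0.6698 0.2249 0.1   ]
 [0.4621 0.2519 0.1   ]
 [0.4881 0.4599 0.1   ]] [0.5792 0.3426 0.1   ]
throat [[0.5789 0.342  0.1   ]] nose [[0.5799 0.3415 0.105 ]]
-7.397138507069147 -7.186807913423462 -7.397936766422116
[array([ 37.66, -18.25,  -4.8 ]), array([ -0.08,  -0.02, -35.74])]
```

Call:
send_rows([
  {"travel": [12, -6, -4.8], "dr": [0, 0, -12], "claw": 0},
  {"travel": [24, -12, -4.8], "dr": [0, 0, -24], "claw": 0},
  {"travel": [37.7, -18.2, -4.8], "dr": [0, 0, -35.7], "claw": 0},
  {"travel": [37.7, -18.2, -4.8], "dr": [0, 0, -35.7], "claw": 0},
  {"travel": [37.7, -18.2, -4.8], "dr": [0, 0, -35.7], "claw": 0},
  {"travel": [37.7, -18.2, -4.8], "dr": [0, 0, -35.7], "claw": 0},
  {"travel": [37.7, -18.2, -4.8], "dr": [0, 0, -35.7], "claw": 0},
  {"travel": [37.7, -18.2, -4.8], "dr": [0, 0, -35.7], "claw": 0},
  {"travel": [37.7, -18.2, -4.8], "dr": [0, 0, -35.7], "claw": 0},
  {"travel": [37.7, -18.2, -4.8], "dr": [0, 0, -35.7], "claw": 0},
  {"travel": [37.7, -18.2, -4.8], "dr": [0, 0, -35.7], "claw": 0},
])

```text
time_s: 1.07
tool_pos: [0.4876, -0.3523, 0.2712]
tool_rot: [179.9, -0.3, 50.7]
force: [0.5, 1.9, 1.0]
grip_width: 0.0217
```

Run:
```python
from h import *
np.set_printoptions(suppress=True,precision=4)
s=env.get_obs();print(s['qpos'],s['tool_pos'],s['tool_rot'])
print(go([.56,-.05,.27],110));print(go([.50,.15,.27],140))
```

```text
[ 52.9955  12.728  -23.111   85.572    4.6676  82.598   -9.5335] [ 0.4876 -0.3523  0.2712] [179.9352  -0.3468  50.6647]
[array([ 27.97, -13.56,   0.27]), array([  0.24,  -0.28, -59.34])]
[array([ 39.63, -30.88,   0.32]), array([  0.32,  -0.22, -89.34])]
```

Call:
send_rows([
  {"travel": [14, -7, 0], "dr": [0, 0, -20], "claw": 0},
  {"travel": [28, -13.6, 0], "dr": [0, 0, -40], "claw": 0},
  {"travel": [28, -13.6, 0], "dr": [0, 0, -59], "claw": 0},
  {"travel": [28, -13.6, 0], "dr": [0, 0, -59], "claw": 0},
  {"travel": [28, -13.6, 0], "dr": [0, 0, -59], "claw": 0},
  {"travel": [28, -13.6, 0], "dr": [0, 0, -59], "claw": 0},
  {"travel": [28, -13.6, 0], "dr": [0, 0, -59], "claw": 0},
  {"travel": [34, -22, 0], "dr": [0, 0, -75], "claw": 0},
  {"travel": [39.6, -30.9, 0], "dr": [0, 0, -89], "claw": 0},
  {"travel": [39.6, -30.9, 0], "dr": [0, 0, -89], "claw": 0},
  {"travel": [39.6, -30.9, 0], "dr": [0, 0, -89], "claw": 0},
  {"travel": [39.6, -30.9, 0], "dr": [0, 0, -89], "claw": 0},
])

```text
time_s: 2.07
tool_pos: [0.5021, 0.1261, 0.2704]
tool_rot: [-180.0, 0.0, 136.2]
force: [-0.5, 0.5, 0.3]
grip_width: 0.0004
```

Run:
```python
from h import *
np.set_printoptions(suppress=True,precision=4)
s=env.get_obs();print(s['qpos'],s['tool_pos'],s['tool_rot'])
print(go([.434,.362,.18],172.7))
```

```text
[ 30.5448   3.8685 -49.2871  96.0756   3.0072  81.4224  27.1124] [0.5021 0.1261 0.2704] [-179.97      0.0319  136.2396]
[array([21.24, 12.33,  9.02]), array([ -0.04,   0.02, -36.46])]
```

Call:
send_rows([
  {"travel": [10, 5, 0], "dr": [0, 0, -18], "claw": 0},
  {"travel": [18, 10, 0], "dr": [0, 0, -34], "claw": 0},
  {"travel": [18, 10, 0], "dr": [0, 0, -34], "claw": 0},
  {"travel": [18, 10, 0], "dr": [0, 0, -34], "claw": 0},
  {"travel": [18, 10, 0], "dr": [0, 0, -34], "claw": 0},
  {"travel": [18, 10, 0], "dr": [0, 0, -34], "claw": 0},
  {"travel": [18, 10, 0], "dr": [0, 0, -34], "claw": 0},
  {"travel": [18, 10, 0], "dr": [0, 0, -34], "claw": 0},
  {"travel": [18, 10, 0], "dr": [0, 0, -34], "claw": 0},
  {"travel": [18, 10, 0], "dr": [0, 0, -34], "claw": 0},
])

```text
time_s: 2.9
tool_pos: [0.4446, 0.3197, 0.2703]
tool_rot: [-179.9, 0.0, 169.7]
force: [0.2, 0.4, -0.2]
grip_width: 0.0003
```

Run:
```python
from h import *
np.set_printoptions(suppress=True,precision=4)
s=env.get_obs();print(s['qpos'],s['tool_pos'],s['tool_rot'])
im,c=cam('wrist');cv2.imwrite('pics/w1.png',im)
print(proj(c,[[.434,.362,.1],[.58,.342,.105]]))
print(go([.434,.362,.13],172.7))
```

```text
[ 15.1542  11.317  -60.4706  92.0319   9.9619  82.4876  33.5306] [0.4446 0.3197 0.2703] [-179.9431    0.0143  169.6843]
[[358.1397 203.7611]
 [360.0005 341.8232]]
[array([ 1.79,  3.97, 14.03]), array([-0.05,  0.01, -3.  ])]
```

View pics/w1.png

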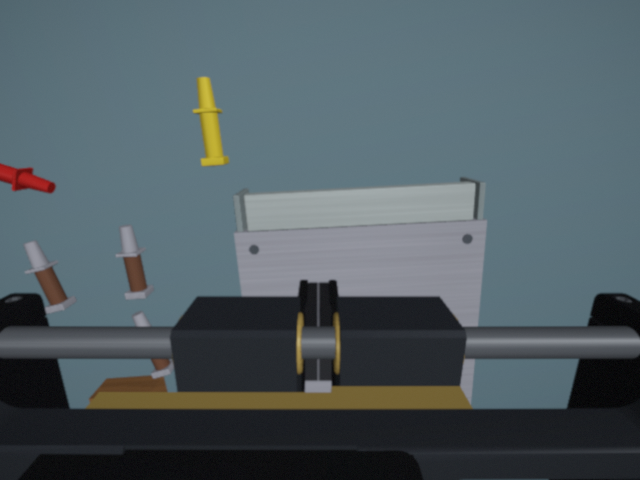

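Run:
```python
from h import *
np.set_printoptions(suppress=True,precision=4)
c=env.calibration('wrist')
b=onz(c,[(246,196),(473,185),(475,221),(246,229)],.1);print(b,b.mean(0))
s=onz(c,[(254,250),(467,239)],.1);print(s,s.mean(0))
```

```text
[[0.4077 0.2586 0.1   ]
 [0.4354 0.4712 0.1   ]
 [0.4707 0.4713 0.1   ]
 [0.4391 0.251  0.1   ]] [0.4382 0.363  0.1   ]
[[0.4615 0.2538 0.1   ]
 [0.4876 0.4626 0.1   ]] [0.4746 0.3582 0.1   ]
```

Call:
send_rows([
  {"travel": [1.8, 4, 5], "dr": [0, 0, -3], "claw": 0},
  {"travel": [1.8, 4, 9], "dr": [0, 0, -3], "claw": 0},
  {"travel": [1.8, 4, 13], "dr": [0, 0, -3], "claw": 0},
  {"travel": [1.8, 4, 13], "dr": [0, 0, -3], "claw": 0},
  {"travel": [1.8, 4, 13], "dr": [0, 0, -3], "claw": 0},
  {"travel": [1.8, 4, 13], "dr": [0, 0, -3], "claw": 0},
  {"travel": [1.8, 4, 13], "dr": [0, 0, -3], "claw": 0},
])

```text
time_s: 3.53
tool_pos: [0.4341, 0.3643, 0.1423]
tool_rot: [179.9, 0.1, 172.8]
force: [0.1, 0.0, -0.2]
grip_width: 0.0007
```

Run:
```python
from h import *
np.set_printoptions(suppress=True,precision=4)
s=env.get_obs();print(s['qpos'],s['tool_pos'],s['tool_rot'],s['force'])
print(go([.434,.362,.13],172.7))
```

```text
[  6.5832  20.6149 -58.7433  99.684   18.7151  70.1422  25.8383] [0.4341 0.3643 0.1423] [179.9095   0.1146 172.8125] [ 0.0563  0.0495 -0.2479]
[array([-0.02, -0.23,  1.23]), array([0.09, 0.11, 0.11])]
```

Call:
send_rows([
  {"travel": [0.2, -0.1, 2], "dr": [0, 0, 0], "claw": 0},
  {"travel": [0.2, -0.1, 3.7], "dr": [0, 0, 0], "claw": 0},
  {"travel": [0.2, -0.1, 4.1], "dr": [0, 0, 0], "claw": 0},
  {"travel": [0.2, -0.1, 4.3], "dr": [0, 0, 0], "claw": 0},
  {"travel": [0.2, -0.1, 4.5], "dr": [0, 0, 0], "claw": 0},
  {"travel": [0.2, -0.1, 4.5], "dr": [0, 0, 0], "claw": 0},
])

```text
time_s: 4.03
tool_pos: [0.4311, 0.3631, 0.0975]
tool_rot: [-179.9, 0.1, 172.9]
force: [-2.8, -3.1, 6.7]
grip_width: 0.0003
```

Call:
send_rows([
  {"travel": [0, 0, 0.1], "dr": [0, 0, 0], "claw": 0},
  {"travel": [0, 0, 0.2], "dr": [0, 0, 0], "claw": 0},
  {"travel": [0, 0, 0.2], "dr": [0, 0, 0], "claw": 0},
])

```text
time_s: 4.28
tool_pos: [0.431, 0.3632, 0.096]
tool_rot: [-179.9, 0.1, 172.9]
force: [-4.2, -5.0, 9.0]
grip_width: 0.0008
```

Run:
```python
from h import *
s=env.get_obs();print(s['tool_pos'],s['force'])
```

```text
[0.43100385 0.36318722 0.09600264] [-4.23279505 -4.96626387  9.04062051]
```

Call:
send_rows([
  {"travel": [0, 0, 0.1], "dr": [0, 0, 0], "claw": 0},
  {"travel": [0, 0, 0.2], "dr": [0, 0, 0], "claw": 0},
  {"travel": [0, 0, 0.2], "dr": [0, 0, 0], "claw": 0},
])

```text
time_s: 4.53
tool_pos: [0.431, 0.3632, 0.0951]
tool_rot: [-179.9, 0.1, 172.9]
force: [-6.4, -7.3, 15.7]
grip_width: 0.0005
```

Run:
```python
from h import *
s=env.get_obs();print(s['tool_pos'],s['force'],s['wrist_torque'])
im,c=cam('wrist');cv2.imwrite('pics/w2.png',im)
```

```text
[0.431041   0.36324054 0.09514105] [-6.35271118 -7.32939866 15.71055044] [-1.45782448  1.12063495 -0.09022614]
```

View pics/w2.png

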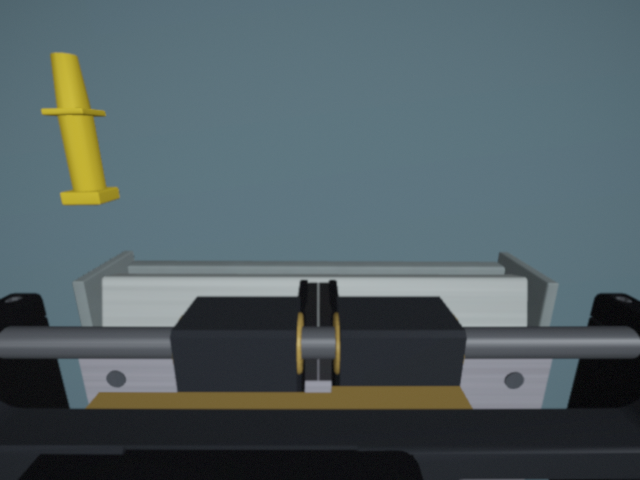

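Call:
send_rows([
  {"travel": [0, 0, -1], "dr": [0, 0, 0], "claw": 0},
  {"travel": [0, 0, -2], "dr": [0, 0, 0], "claw": 0},
  {"travel": [0, 0, -6], "dr": [0, 0, 0], "claw": 0},
  {"travel": [0, 0, -10], "dr": [0, 0, 0], "claw": 0},
  {"travel": [0, 0, -14], "dr": [0, 0, 0], "claw": 0},
  {"travel": [0, 0, -16], "dr": [0, 0, 0], "claw": 0},
  {"travel": [0, 0, -16], "dr": [0, 0, 0], "claw": 0},
  {"travel": [0, 0, -16], "dr": [0, 0, 0], "claw": 0},
])

```text
time_s: 5.25
tool_pos: [0.4315, 0.3644, 0.2539]
tool_rot: [179.8, 0.2, 172.9]
force: [0.4, -0.1, -0.6]
grip_width: 0.0005
```

Run:
```python
from h import *
np.set_printoptions(suppress=True,precision=4)
c=env.calibration('top')
print(env.get_obs()['tool_pos'],env.get_obs()['qpos'],env.get_obs()['force'])
print(onz(c,[(328.67,180.67)],.129))
s=onz(c,[(x/3+100-.33,y/3+160-.33) for x,y in [(636,28),(739,37),(728,146),(627,135)]],.042);print(s,s.mean(0))
print(go([.56,.12,.25],130),go([.62,.008,.25],120))
```

```text
[0.4315 0.3644 0.2539] [  9.6277  15.065  -61.5857  91.4731  13.478   81.2162  29.7385] [ 0.3857 -0.0639 -0.634 ]
[[0.6893 0.0067 0.129 ]]
[[ 0.7345  0.0454  0.042 ]
 [ 0.7271 -0.0368  0.042 ]
 [ 0.6394 -0.0274  0.042 ]
 [ 0.6483  0.0526  0.042 ]] [0.6873 0.0084 0.042 ]
[array([-15.77, -22.66,   0.39]), array([ 0.23,  0.15, 42.89])] [array([-23.11, -33.03,   0.39]), array([ 0.25,  0.13, 52.89])]
```

Call:
send_rows([
  {"travel": [-6, -8, 0.3], "dr": [0, 0, 14], "claw": 8.7},
  {"travel": [-11, -16, 0.3], "dr": [0, 0, 28], "claw": 8.7},
  {"travel": [-17, -24, 0.3], "dr": [0, 0, 42], "claw": 8.7},
  {"travel": [-23.1, -33, 0.3], "dr": [0, 0, 53], "claw": 8.7},
  {"travel": [-23.1, -33, 0.3], "dr": [0, 0, 53], "claw": 8.7},
  {"travel": [-23.1, -33, 0.3], "dr": [0, 0, 53], "claw": 8.7},
  {"travel": [-23.1, -33, 0.3], "dr": [0, 0, 53], "claw": 8.7},
  {"travel": [-23.1, -33, 0.3], "dr": [0, 0, 53], "claw": 8.7},
  {"travel": [-23.1, -33, 0.3], "dr": [0, 0, 53], "claw": 8.7},
  {"travel": [-23.1, -33, 0.3], "dr": [0, 0, 53], "claw": 8.7},
  {"travel": [-23.1, -33, 0.3], "dr": [0, 0, 53], "claw": 8.7},
  {"travel": [-23.1, -33, 0.3], "dr": [0, 0, 53], "claw": 8.7},
])

```text
time_s: 6.25
tool_pos: [0.6189, 0.0047, 0.2465]
tool_rot: [-179.9, -0.1, 119.6]
force: [-0.1, 1.2, 0.1]
grip_width: 0.0728
```

Run:
```python
from h import *
np.set_printoptions(suppress=True,precision=4)
s=env.get_obs();print(s['tool_pos'],s['tool_rot'],s['qpos'])
im,c=cam('wrist');cv2.imwrite('pics/w3.png',im)
print(proj(c,[[.688,.0075,.129],[.6873,.0084,.042]]))
print(go([.688,.0075,.20]))
```

```text
[0.6189 0.0047 0.2465] [-179.8621   -0.1242  119.648 ] [ 30.7498  18.8111 -42.4268  84.4826  12.6254  81.7798  17.6604]
[[389.6823 274.2186]
 [374.1882 243.4225]]
[array([-3.46,  6.05,  4.69])]
```

View pics/w3.png

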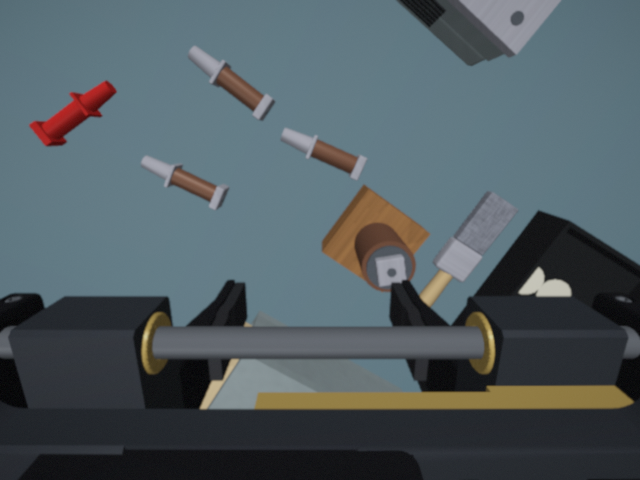

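Run:
```python
from h import *
np.set_printoptions(suppress=True,precision=4)
c=env.calibration('wrist')
print(onz(c,[(391,271)],.129), onz(c,[(375.5,238)],.042))
im=cv2.imread('pics/w3.png');hsv=cv2.cvtColor(im,cv2.COLOR_BGR2HSV)
m=((hsv[...,0]<15)&(hsv[...,1]>90)&(hsv[...,2]<150)).astype(np.uint8)
n,l,s,ce=cv2.connectedComponentsWithStats(m)
for i in range(1,n):
    if s[i,4]>200: print(s[i],ce[i],onz(c,[ce[i]],.018))
print(onz(c,[(199,54),(264,107),(291,136),(360,168),(150,161),(220,197)],.013))
```

```text
[[0.6872 0.0133 0.129 ]] [[0.6851 0.0172 0.042 ]]
[217  67  45  42 759] [239.0909  88.3702] [[0.4843 0.0782 0.018 ]]
[ 36  82  79  63 941] [ 77.4952 115.7279] [[ 0.3484 -0.0303  0.018 ]]
[312 141  45  31 678] [333.8879 156.1032] [[0.6034 0.0685 0.018 ]]
[172 175  40  25 356] [191.264  186.7584] [[ 0.4831 -0.0389  0.018 ]]
[323 186  45  68 295] [344.4305 215.6644] [[0.6473 0.0179 0.018 ]]
[ 354  220   62   69 1472] [376.5102 243.0346] [[0.6963 0.0087 0.018 ]]
[[ 0.4334  0.087   0.013 ]
 [ 0.514   0.075   0.013 ]
 [ 0.5528  0.0634  0.013 ]
 [ 0.6352  0.0718  0.013 ]
 [ 0.4308 -0.0371  0.013 ]
 [ 0.5149 -0.0347  0.013 ]]
```

Run:
```python
from h import *
s=env.get_obs();print(s['tool_pos'],s['tool_rot'],s['joint_velocities'])
print(go([.688,.009,.16],120))
```

```text
[0.61843983 0.00733798 0.24707689] [-1.79910962e+02 -1.39522973e-01  1.19855125e+02] [-1.4092497  -1.45066926 -2.14955496  0.56234569 -0.42170436  0.0450178
 -0.08862496]
[array([-3.34,  6.13,  8.69]), array([-0.09, -0.14, -0.14])]
```

Call:
send_rows([
  {"travel": [-1.7, 3, 0], "dr": [0, 0, 0], "claw": 8.7},
  {"travel": [-3.3, 6.1, 3], "dr": [0, 0, 0], "claw": 8.7},
  {"travel": [-3.3, 6.1, 6], "dr": [0, 0, 0], "claw": 8.7},
  {"travel": [-3.3, 6.1, 8.5], "dr": [0, 0, 0], "claw": 8.7},
  {"travel": [-3.3, 6.1, 8.5], "dr": [0, 0, 0], "claw": 8.7},
  {"travel": [-3.3, 6.1, 8.5], "dr": [0, 0, 0], "claw": 8.7},
  {"travel": [-3.3, 6.1, 8.5], "dr": [0, 0, 0], "claw": 8.7},
])

```text
time_s: 6.88
tool_pos: [0.6888, 0.0108, 0.1656]
tool_rot: [179.9, 0.0, 120.0]
force: [1.0, -0.3, 1.7]
grip_width: 0.087
```

Run:
```python
from h import *
s=env.get_obs();print(s['tool_pos'],s['tool_rot'])
print(go([.688,.009,.073],120))
```

```text
[0.6887573  0.01076394 0.16560001] [1.79875080e+02 4.32646773e-02 1.20006083e+02]
[array([-0.11, -0.17,  9.26]), array([0.12, 0.04, 0.01])]
```

Call:
send_rows([
  {"travel": [-0.1, -0.2, 3], "dr": [0, 0, 0], "claw": 8.7},
  {"travel": [-0.1, -0.2, 6], "dr": [0, 0, 0], "claw": 8.7},
  {"travel": [-0.1, -0.2, 8.5], "dr": [0, 0, 0], "claw": 8.7},
  {"travel": [-0.1, -0.2, 9.1], "dr": [0, 0, 0], "claw": 8.7},
  {"travel": [-0.1, -0.2, 9.1], "dr": [0, 0, 0], "claw": 8.7},
  {"travel": [-0.1, -0.2, 9.1], "dr": [0, 0, 0], "claw": 4},
  {"travel": [-0.1, -0.2, 9.1], "dr": [0, 0, 0], "claw": 4},
  {"travel": [-0.1, -0.2, 9.1], "dr": [0, 0, 0], "claw": 4},
  {"travel": [-0.1, -0.2, 9.1], "dr": [0, 0, 0], "claw": 4},
  {"travel": [-0.1, -0.2, 9.1], "dr": [0, 0, 0], "claw": 4},
  {"travel": [-0.1, -0.2, 9.1], "dr": [0, 0, 0], "claw": 4},
  {"travel": [-0.1, -0.2, 9.1], "dr": [0, 0, 0], "claw": 4},
], grip_force=30)

```text
time_s: 7.88
tool_pos: [0.6876, 0.0074, 0.0729]
tool_rot: [179.9, 0.0, 119.9]
force: [1.4, 1.9, 0.9]
grip_width: 0.0483
```

Run:
```python
from h import *
s=env.get_obs();print(s['tool_pos'],s['tool_rot'],s['force'],s['wrist_torque'],s['grip_width'])
```

```text
[0.6876455  0.00744804 0.07292292] [1.79932617e+02 2.06791572e-02 1.19895942e+02] [1.38889788 1.85188024 0.89848502] [ 0.24395817 -0.596599    0.04507335] 0.048332673215086296
```

Call:
send_rows([
  {"travel": [0, 0, -1.5], "dr": [0, 0, 0], "claw": 4},
  {"travel": [0, 0, -3], "dr": [0, 0, 0], "claw": 4},
  {"travel": [0, 0, -5], "dr": [0, 0, 0], "claw": 4},
  {"travel": [0, 0, -7], "dr": [0, 0, 0], "claw": 4},
  {"travel": [0, 0, -9], "dr": [0, 0, 0], "claw": 4},
  {"travel": [0, 0, -12], "dr": [0, 0, 0], "claw": 4},
  {"travel": [0, 0, -15], "dr": [0, 0, 0], "claw": 4},
  {"travel": [0, 0, -15], "dr": [0, 0, 0], "claw": 4},
  {"travel": [0, 0, -15], "dr": [0, 0, 0], "claw": 4},
])

```text
time_s: 8.63
tool_pos: [0.6883, 0.0079, 0.2261]
tool_rot: [179.8, 0.1, 119.9]
force: [0.2, 0.0, -3.3]
grip_width: 0.0473
```

Run:
```python
from h import *
s=env.get_obs();print(s['tool_pos'],s['tool_rot'],s['force'],s['wrist_torque'],s['grip_width'])
print(go([.615,.28,.22],120))
```

```text
[0.68829807 0.00786247 0.22605287] [1.79750565e+02 1.48103829e-01 1.19910780e+02] [ 0.24181068  0.00432901 -3.34566626] [ 0.02040468 -0.11832118  0.0001205 ] 0.047305915476160254
[array([27.25,  7.21,  0.57]), array([ 0.25,  0.15, -0.09])]
```

Call:
send_rows([
  {"travel": [2.5, 0.7, 0], "dr": [0, 0, 0], "claw": 4},
  {"travel": [6, 1.6, 0], "dr": [0, 0, 0], "claw": 4},
  {"travel": [9, 2.4, 0], "dr": [0, 0, 0], "claw": 4},
  {"travel": [12, 3.2, 0.2], "dr": [0, 0, 0], "claw": 4},
  {"travel": [15, 4, 0.4], "dr": [0, 0, 0], "claw": 4},
  {"travel": [18, 4.8, 0.4], "dr": [0, 0, 0], "claw": 4},
  {"travel": [21, 5.6, 0.4], "dr": [0, 0, 0], "claw": 4},
  {"travel": [24, 6.4, 0.4], "dr": [0, 0, 0], "claw": 4},
  {"travel": [26.5, 7, 0.4], "dr": [0, 0, 0], "claw": 4},
  {"travel": [27.2, 7.2, 0.4], "dr": [0, 0, 0], "claw": 4},
  {"travel": [27.2, 7.2, 0.4], "dr": [0, 0, 0], "claw": 4},
  {"travel": [27.2, 7.2, 0.4], "dr": [0, 0, 0], "claw": 4},
])

```text
time_s: 9.63
tool_pos: [0.6136, 0.2782, 0.2173]
tool_rot: [-179.9, 0.1, 119.9]
force: [0.9, -0.8, -3.2]
grip_width: 0.0477
```

Call:
send_rows([
  {"travel": [0, 0, 0], "dr": [0, 0, 0], "claw": 4},
  {"travel": [0, 0, 0], "dr": [0, 0, 0], "claw": 4},
  {"travel": [0, 0, 0], "dr": [0, 0, 0], "claw": 4},
])

```text
time_s: 9.88
tool_pos: [0.6148, 0.2769, 0.2182]
tool_rot: [-180.0, 0.0, 119.7]
force: [0.1, -1.2, -3.4]
grip_width: 0.0472
```

Run:
```python
from h import *
np.set_printoptions(suppress=True,precision=4)
s=env.get_obs();print(s['tool_pos'],s['tool_rot'],s['qpos'])
im,c=cam('wrist');np.save('cw4.npy',c,allow_pickle=True)
i2,c2=cam('scene')
print(proj(c,[[.58,.3415,.105]]),proj(c2,[[.58,.3415,.105]]))
# expected drum shank tip / collar under TCP in scene
p,R=pose()
print(p,proj(c2,[p+[0,0,-.063],p+[0,0,-.031],p+[0,0,.056]]))
A=im[100:400,120:520];B=cv2.resize(i2[130:280,340:540],None,fx=2,fy=2)
cv2.imwrite('pics/c4.png',np.hstack([A,B]));cv2.imwrite('pics/w4.png',im);cv2.imwrite('pics/s4.png',i2)
```

```text
[0.6148 0.2769 0.2182] [-179.9612    0.0429  119.7323] [  5.151   27.6811 -44.9067  78.3298  19.3877  81.8184  -9.4326]
[[319.8116 145.977 ]] [[446.2202 210.6513]]
[0.6145 0.2777 0.2184] [[436.7144 203.6019]
 [439.2184 189.6439]
 [446.6005 148.6236]]
```

View pics/c4.png

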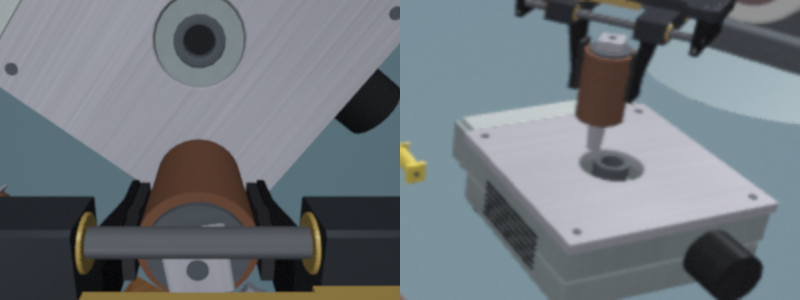

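Run:
```python
from h import *
np.set_printoptions(suppress=True,precision=4)
c=np.load('cw4.npy',allow_pickle=True).item(); c2=env.calibration('scene')
p=np.array([.6148,.2769,.2182])
print('wrist nose',onz(c,[(319.3,139.5)],.105),'head',onz(c,[(318,370)],p[2]+.056),'TCP',p)
print('scene nose',onz(c2,[(446.4,210)],.105),'head',onz(c2,[(446.5,149)],p[2]+.056),'tip',onz(c2,[(437.5,205.5)],p[2]-.063))
for f,roi in (('w4',(200,30,240,200)),):
    im=cv2.imread(f'pics/{f}.png'); g=cv2.cvtColor(im,cv2.COLOR_BGR2GRAY)[100:190,265:375]
    m=(g<60).astype(np.uint8); n,l,s,ce=cv2.connectedComponentsWithStats(m)
    for i in range(1,n):
        if s[i,4]>150: print(s[i],ce[i]+[265,100],onz(c,[ce[i]+[265,100]],.105))
print(go([.58,.3415,.22],120))
```

```text
wrist nose [[0.5773 0.3454 0.105 ]] head [[0.6148 0.2782 0.2742]] TCP [0.6148 0.2769 0.2182]
scene nose [[0.5779 0.3438 0.105 ]] head [[0.6155 0.2767 0.2742]] tip [[0.6213 0.2743 0.1552]]
[ 38  24  33  32 836] [318.8947 139.8445] [[0.5772 0.345  0.105 ]]
[array([ 7.25,  0.17, -0.16]), array([-0.02,  0.02, -0.21])]
```

Run:
```python
from h import *
print(go([.5772,.3439,.218],120))
```

```text
[array([7.6 , 0.05, 0.04]), array([-0.02,  0.02, -0.21])]
```

Call:
send_rows([
  {"travel": [2.5, 0, 0], "dr": [0, 0, 0], "claw": 4},
  {"travel": [5, 0, 0], "dr": [0, 0, 0], "claw": 4},
  {"travel": [7, 0, 0], "dr": [0, 0, 0], "claw": 4},
  {"travel": [7.6, 0, 0], "dr": [0, 0, 0], "claw": 4},
  {"travel": [7.6, 0, 1], "dr": [0, 0, 0], "claw": 4},
  {"travel": [7.6, 0, 2], "dr": [0, 0, 0], "claw": 4},
  {"travel": [7.6, 0, 3], "dr": [0, 0, 0], "claw": 4},
  {"travel": [7.6, 0, 4], "dr": [0, 0, 0], "claw": 4},
  {"travel": [7.6, 0, 4], "dr": [0, 0, 0], "claw": 4},
  {"travel": [7.6, 0, 4], "dr": [0, 0, 0], "claw": 4},
  {"travel": [7.6, 0, 4], "dr": [0, 0, 0], "claw": 4},
])

```text
time_s: 10.9
tool_pos: [0.5765, 0.3444, 0.1785]
tool_rot: [180.0, -0.0, 119.8]
force: [-0.2, 1.0, -2.4]
grip_width: 0.0474
```

Run:
```python
from h import *
s=env.get_obs();print(s['tool_pos'],s['tool_rot'],s['force'],s['wrist_torque'])
print(go([.5772,.3439,.15],120))
```

```text
[0.57654571 0.34443647 0.17847668] [ 1.79999120e+02 -1.88023463e-03  1.19849147e+02] [-0.2196512   1.00064533 -2.35864461] [ 0.05220275 -0.1061448   0.01124546]
[array([-0.08,  0.03,  2.85]), array([ 0.  , -0.  , -0.15])]
```

Call:
send_rows([
  {"travel": [-0.1, 0, 0.5], "dr": [0, 0, 0], "claw": 4},
  {"travel": [-0.1, 0, 1], "dr": [0, 0, 0], "claw": 4},
  {"travel": [-0.1, 0, 1.5], "dr": [0, 0, 0], "claw": 4},
  {"travel": [-0.1, 0, 2], "dr": [0, 0, 0], "claw": 4},
  {"travel": [-0.1, 0, 2.4], "dr": [0, 0, 0], "claw": 4},
  {"travel": [-0.1, 0, 2.6], "dr": [0, 0, 0], "claw": 4},
  {"travel": [-0.1, 0, 2.6], "dr": [0, 0, 0], "claw": 4},
])

```text
time_s: 11.48
tool_pos: [0.5772, 0.3434, 0.1519]
tool_rot: [180.0, 0.0, 119.9]
force: [1.7, -1.1, -4.1]
grip_width: 0.0474
```

Call:
send_rows([
  {"travel": [0, 0, 0.3], "dr": [0, 0, 0], "claw": 4},
  {"travel": [0, 0, 0.6], "dr": [0, 0, 0], "claw": 4},
  {"travel": [0, 0, 0.8], "dr": [0, 0, 0], "claw": 4},
  {"travel": [0, 0, 0.9], "dr": [0, 0, 0], "claw": 4},
  {"travel": [0, 0, 0.9], "dr": [0, 0, 0], "claw": 4},
])

```text
time_s: 11.9
tool_pos: [0.5775, 0.3433, 0.1436]
tool_rot: [180.0, 0.1, 119.9]
force: [4.9, -2.8, -0.6]
grip_width: 0.0472
```

Call:
send_rows([
  {"travel": [-0.1, 0.05, 0], "dr": [0, 0, 0], "claw": 4},
  {"travel": [-0.15, 0.08, 0.1], "dr": [0, 0, 0], "claw": 4},
  {"travel": [-0.15, 0.08, 0.3], "dr": [0, 0, 0], "claw": 4},
  {"travel": [-0.15, 0.08, 0.3], "dr": [0, 0, 0], "claw": 4},
])

```text
time_s: 12.23
tool_pos: [0.5779, 0.3429, 0.1401]
tool_rot: [-180.0, 0.0, 119.9]
force: [1.2, -3.4, -0.6]
grip_width: 0.0473
```

Call:
send_rows([
  {"travel": [-0.05, 0, 0.2], "dr": [0, 0, 0], "claw": 4},
  {"travel": [-0.05, 0, 0.3], "dr": [0, 0, 0], "claw": 4},
  {"travel": [-0.05, 0, 0.3], "dr": [0, 0, 0], "claw": 4},
])

```text
time_s: 12.48
tool_pos: [0.5781, 0.3428, 0.1376]
tool_rot: [-180.0, -0.0, 119.9]
force: [1.1, -3.4, 1.4]
grip_width: 0.0478
```

Call:
send_rows([
  {"travel": [-0.05, -0.05, 0.2], "dr": [0, 0, 0], "claw": 4},
  {"travel": [-0.05, -0.05, 0.4], "dr": [0, 0, 0], "claw": 4},
  {"travel": [-0.05, -0.05, 0.4], "dr": [0, 0, 0], "claw": 4},
])

```text
time_s: 12.73
tool_pos: [0.5782, 0.3427, 0.1358]
tool_rot: [179.9, -0.0, 119.9]
force: [-0.3, -4.6, 11.6]
grip_width: 0.0472
```

Call:
send_rows([
  {"travel": [-0.05, -0.05, 0.2], "dr": [0, 0, 0], "claw": 4},
  {"travel": [-0.05, -0.05, 0], "dr": [0, 0, 0], "claw": 8.7},
  {"travel": [-0.05, -0.05, 0], "dr": [0, 0, 0], "claw": 8.7},
  {"travel": [-0.05, -0.05, 0], "dr": [0, 0, 0], "claw": 8.7},
  {"travel": [-0.05, -0.05, 0], "dr": [0, 0, 0], "claw": 8.7},
  {"travel": [-0.05, -0.05, 0], "dr": [0, 0, 0], "claw": 8.7},
  {"travel": [-0.05, -0.05, 0], "dr": [0, 0, 0], "claw": 8.7},
])

```text
time_s: 13.32
tool_pos: [0.5775, 0.3415, 0.1329]
tool_rot: [-179.9, -0.0, 119.9]
force: [0.7, -0.4, 0.2]
grip_width: 0.079
```

Call:
send_rows([
  {"travel": [0, 0, -3], "dr": [0, 0, 0], "claw": 8.7},
  {"travel": [0, 0, -6], "dr": [0, 0, 0], "claw": 8.7},
  {"travel": [0, 0, -9], "dr": [0, 0, 0], "claw": 8.7},
  {"travel": [0, 0, -9], "dr": [0, 0, 0], "claw": 0},
  {"travel": [0, 0, -9], "dr": [0, 0, 0], "claw": 0},
  {"travel": [0, 0, -9], "dr": [0, 0, 0], "claw": 0},
  {"travel": [0, 0, -9], "dr": [0, 0, 0], "claw": 0},
  {"travel": [0, 0, -9], "dr": [0, 0, 0], "claw": 0},
  {"travel": [0, 0, -9], "dr": [0, 0, 0], "claw": 0},
  {"travel": [0, 0, -9], "dr": [0, 0, 0], "claw": 0},
])

```text
time_s: 14.15
tool_pos: [0.5777, 0.341, 0.2226]
tool_rot: [-179.9, -0.0, 119.9]
force: [0.6, 0.1, -0.3]
grip_width: 0.0481
```

Run:
```python
from h import *
np.set_printoptions(suppress=True,precision=4)
s=env.get_obs();print(s['tool_pos'],s['force'],s['grip_width'])
c2=env.calibration('scene')
print(proj(c2,[[.578,.3435,.192],[.578,.3435,.105]]))
im,_=cam('scene');cv2.imwrite('pics/s5.png',cv2.resize(im[110:280,340:540],None,fx=3,fy=3,interpolation=cv2.INTER_CUBIC))
```

```text
[0.5777 0.341  0.2226] [ 0.6234  0.1474 -0.297 ] 0.04812381965010146
[[453.3109 174.4154]
 [446.3442 210.0546]]
```

View pics/s5.png

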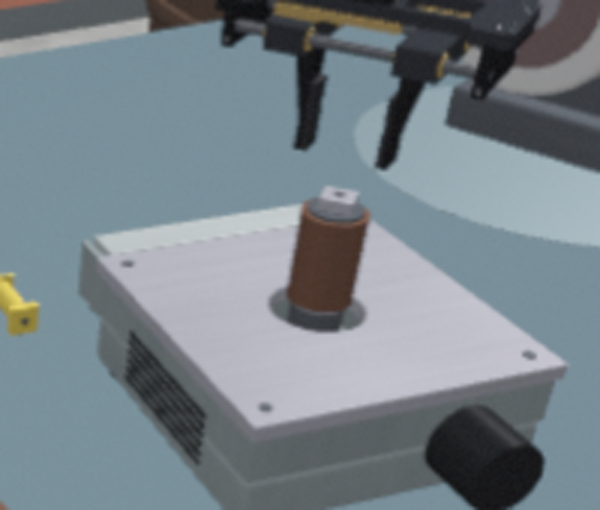

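Call:
send_rows([
  {"travel": [0.15, 0.1, 0], "dr": [0, 0, 0], "claw": 0},
  {"travel": [0.15, 0.1, 0], "dr": [0, 0, 0], "claw": 0},
  {"travel": [0.15, 0.1, 0], "dr": [0, 0, 0], "claw": 0},
  {"travel": [0.15, 0.1, 0], "dr": [0, 0, 0], "claw": 0},
  {"travel": [0.15, 0.1, 1.5], "dr": [0, 0, 0], "claw": 0},
  {"travel": [0.15, 0.1, 2.5], "dr": [0, 0, 0], "claw": 0},
  {"travel": [0.15, 0.1, 3], "dr": [0, 0, 0], "claw": 0},
  {"travel": [0.15, 0.1, 3.2], "dr": [0, 0, 0], "claw": 0},
  {"travel": [0.15, 0.1, 3.4], "dr": [0, 0, 0], "claw": 0},
  {"travel": [0.15, 0.1, 3.4], "dr": [0, 0, 0], "claw": 0},
])

```text
time_s: 15.03
tool_pos: [0.5787, 0.3433, 0.1925]
tool_rot: [179.9, 0.1, 119.9]
force: [-2.0, -2.4, 10.9]
grip_width: 0.0006
```

Call:
send_rows([
  {"travel": [0, 0, 0.2], "dr": [0, 0, 0], "claw": 0},
  {"travel": [0, 0, 0.3], "dr": [0, 0, 0], "claw": 0},
  {"travel": [0, 0, 0.4], "dr": [0, 0, 0], "claw": 0},
  {"travel": [0, 0, 0.4], "dr": [0, 0, 0], "claw": 0},
])

```text
time_s: 15.37
tool_pos: [0.5794, 0.3439, 0.1924]
tool_rot: [179.6, 0.1, 119.9]
force: [-5.7, -4.4, 25.9]
grip_width: 0.0004
```

Call:
send_rows([
  {"travel": [0, 0, -1], "dr": [0, 0, 0], "claw": 0},
  {"travel": [0, 0, -4], "dr": [0, 0, 0], "claw": 0},
  {"travel": [0, 0, -7], "dr": [0, 0, 0], "claw": 0},
  {"travel": [0, 0, -7], "dr": [0, 0, 0], "claw": 0},
  {"travel": [-8, -4.6, -7], "dr": [0, 0, 7], "claw": 0},
  {"travel": [-16, -9, -7], "dr": [0, 0, 14], "claw": 0},
  {"travel": [-24, -14, -7], "dr": [0, 0, 21], "claw": 0},
  {"travel": [-29, -17, -7], "dr": [0, 0, 28], "claw": 0},
  {"travel": [-29, -17, -7], "dr": [0, 0, 33], "claw": 0},
  {"travel": [-29, -17, -7], "dr": [0, 0, 33], "claw": 0},
  {"travel": [-29, -17, -7], "dr": [0, 0, 33], "claw": 0},
  {"travel": [-29, -17, -7], "dr": [0, 0, 33], "claw": 0},
])

```text
time_s: 16.37
tool_pos: [0.5748, 0.0077, 0.2555]
tool_rot: [180.0, 0.0, 86.9]
force: [0.4, -0.2, 0.5]
grip_width: 0.0003
```

Run:
```python
from h import *
s=env.get_obs();print(s['tool_pos'],s['tool_rot'],s['qpos'])
print(go([.547,-.36,.21],87))
```

```text
[0.57477739 0.00773783 0.25551289] [1.79981269e+02 2.49704593e-02 8.68947608e+01] [ 27.58706636  11.07522323 -35.45843768  90.33234862   6.51300134
  80.65432089 -11.52976413]
[array([-36.87,  -0.78,   4.57]), array([ 0.02,  0.02, -0.11])]
```

Call:
send_rows([
  {"travel": [-4, 0, 0], "dr": [0, 0, 0], "claw": 2.6},
  {"travel": [-8, 0, 0], "dr": [0, 0, 0], "claw": 2.6},
  {"travel": [-12, -0.3, 1], "dr": [0, 0, 0], "claw": 2.6},
  {"travel": [-16, -0.4, 2], "dr": [0, 0, 0], "claw": 2.6},
  {"travel": [-20, -0.5, 3], "dr": [0, 0, 0], "claw": 2.6},
  {"travel": [-24, -0.6, 4], "dr": [0, 0, 0], "claw": 2.6},
  {"travel": [-28, -0.8, 4.5], "dr": [0, 0, 0], "claw": 2.6},
  {"travel": [-32, -0.8, 4.5], "dr": [0, 0, 0], "claw": 2.6},
  {"travel": [-36, -0.8, 4.5], "dr": [0, 0, 0], "claw": 2.6},
  {"travel": [-36.9, -0.8, 4.5], "dr": [0, 0, 0], "claw": 2.6},
  {"travel": [-36.9, -0.8, 4.5], "dr": [0, 0, 0], "claw": 2.6},
  {"travel": [-36.9, -0.8, 4.5], "dr": [0, 0, 0], "claw": 2.6},
])

```text
time_s: 17.37
tool_pos: [0.5472, -0.3581, 0.2099]
tool_rot: [-180.0, -0.1, 86.8]
force: [0.3, 0.2, 0.7]
grip_width: 0.0256
```

Call:
send_rows([
  {"travel": [0, 0, 0], "dr": [0, 0, 0], "claw": 2.6},
  {"travel": [0, 0, 0], "dr": [0, 0, 0], "claw": 2.6},
])

```text
time_s: 17.53
tool_pos: [0.5483, -0.3557, 0.2108]
tool_rot: [180.0, -0.0, 87.1]
force: [0.4, -1.0, 0.3]
grip_width: 0.0258
```

Run:
```python
from h import *
np.set_printoptions(suppress=True,precision=4)
s=env.get_obs();print(s['tool_pos'],s['tool_rot'],s['grip_width'])
im,c=cam('wrist');cv2.imwrite('pics/w6.png',im);np.save('cw6.npy',c,allow_pickle=True)
print(proj(c,[[.547,-.298,.0625]]))
```

```text
[ 0.5483 -0.3557  0.2108] [179.9716  -0.0392  87.1   ] 0.025814213188870037
[[313.3979 164.0682]]
```

View pics/w6.png

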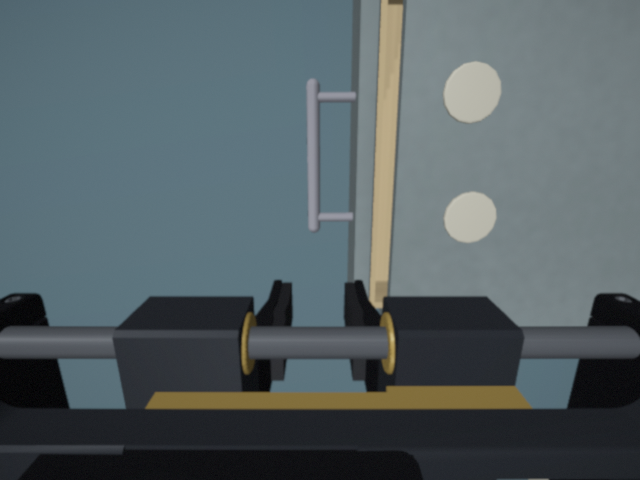

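Run:
```python
from h import *
np.set_printoptions(suppress=True,precision=4)
c=np.load('cw6.npy',allow_pickle=True).item()
h=onz(c,[(313,83),(314.3,229)],.06);print(h,h.mean(0),np.degrees(np.arctan2(*(h[0]-h[1])[[0,1]])))
print(onz(c,[(353,97),(352,216)],.057))
p=np.array([*h.mean(0)[:2],0.1])+[-.001,0,0]
print(go(p,87))
```

```text
[[ 0.5501 -0.2332  0.06  ]
 [ 0.5447 -0.3565  0.06  ]] [ 0.5474 -0.2949  0.06  ] 2.5010141226482028
[[ 0.5828 -0.2452  0.057 ]
 [ 0.5798 -0.3467  0.057 ]]
[array([ 6.09, -0.5 , 11.09]), array([ 0.03, -0.02,  0.09])]
```

Call:
send_rows([
  {"travel": [3, -0.2, 3], "dr": [0, 0, 0], "claw": 2.6},
  {"travel": [6, -0.4, 5], "dr": [0, 0, 0], "claw": 2.6},
  {"travel": [6.1, -0.5, 8], "dr": [0, 0, 0], "claw": 2.6},
  {"travel": [6.1, -0.5, 11], "dr": [0, 0, 0], "claw": 2.6},
  {"travel": [6.1, -0.5, 11], "dr": [0, 0, 0], "claw": 2.6},
  {"travel": [6.1, -0.5, 11], "dr": [0, 0, 0], "claw": 2.6},
  {"travel": [6.1, -0.5, 11], "dr": [0, 0, 0], "claw": 2.6},
])

```text
time_s: 18.17
tool_pos: [0.5468, -0.2973, 0.1024]
tool_rot: [179.9, 0.1, 86.9]
force: [0.1, -1.1, 0.3]
grip_width: 0.0262
```

Run:
```python
from h import *
s=env.get_obs();print(s['tool_pos'],s['tool_rot'],s['grip_width'])
print(go([.5465,-.295,.043],87))
```

```text
[ 0.54676221 -0.29731789  0.10243351] [1.79875167e+02 6.36083415e-02 8.69152182e+01] 0.026212623818617522
[array([ 0.24, -0.05,  5.94]), array([ 0.12,  0.06, -0.08])]
```

Call:
send_rows([
  {"travel": [0, 0, 2], "dr": [0, 0, 0], "claw": 2.6},
  {"travel": [0, 0, 4], "dr": [0, 0, 0], "claw": 2.6},
  {"travel": [0, 0, 5.5], "dr": [0, 0, 0], "claw": 2.6},
  {"travel": [0, 0, 5.9], "dr": [0, 0, 0], "claw": 2.6},
  {"travel": [0, 0, 5.9], "dr": [0, 0, 0], "claw": 0.6},
  {"travel": [0, 0, 5.9], "dr": [0, 0, 0], "claw": 0.6},
  {"travel": [0, 0, 5.9], "dr": [0, 0, 0], "claw": 0.6},
  {"travel": [0, 0, 5.9], "dr": [0, 0, 0], "claw": 0.6},
  {"travel": [0, 0, 5.9], "dr": [0, 0, 0], "claw": 0.6},
  {"travel": [0, 0, 5.9], "dr": [0, 0, 0], "claw": 0.6},
], grip_force=15)

```text
time_s: 19.0
tool_pos: [0.547, -0.2978, 0.0435]
tool_rot: [179.8, 0.1, 86.9]
force: [-0.5, -0.3, 7.1]
grip_width: 0.01
```

Call:
send_rows([
  {"travel": [0, -1, -0.1], "dr": [0, 0, 0], "claw": 0.6},
  {"travel": [0, -2.5, -0.1], "dr": [0, 0, 0], "claw": 0.6},
  {"travel": [0, -4.5, -0.1], "dr": [0, 0, 0], "claw": 0.6},
  {"travel": [0, -6.5, -0.1], "dr": [0, 0, 0], "claw": 0.6},
  {"travel": [0, -8.5, -0.1], "dr": [0, 0, 0], "claw": 0.6},
  {"travel": [0, -10.5, -0.1], "dr": [0, 0, 0], "claw": 0.6},
  {"travel": [0, -12, -0.1], "dr": [0, 0, 0], "claw": 0.6},
  {"travel": [0, -12.5, -0.1], "dr": [0, 0, 0], "claw": 0.6},
  {"travel": [0, -12.5, -0.1], "dr": [0, 0, 0], "claw": 0.6},
  {"travel": [0, -12.5, -0.1], "dr": [0, 0, 0], "claw": 0.6},
])

```text
time_s: 19.83
tool_pos: [0.421, -0.292, 0.0435]
tool_rot: [179.9, 0.2, 86.9]
force: [-1.0, -4.1, 3.8]
grip_width: 0.0105
```

Run:
```python
from h import *
s=env.get_obs();print(s['tool_pos'],s['tool_rot'],s['force'],s['grip_width'],s['qpos'])
im,c=cam('top');cv2.imwrite('pics/t7.png',im[80:380,230:640])
```

```text
[ 0.42098802 -0.2919732   0.04351187] [1.79932676e+02 1.60245962e-01 8.68503035e+01] [-1.02636122 -4.05944759  3.79199629] 0.01051797502960664 [ 53.06425299  12.76127848 -23.36006611 113.17897457   6.2669456
  55.10337432  23.48861602]
```

View pics/t7.png

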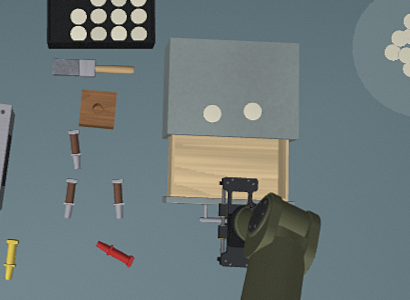

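```bash
cat > drums.py <<'E'
from h import *
def drums(z=.016):
    im,c=cam('top'); hsv=cv2.cvtColor(im,cv2.COLOR_BGR2HSV)
    m=((hsv[...,0]<15)&(hsv[...,1]>70)&(hsv[...,2]<150)).astype(np.uint8)
    n,l,s,ce=cv2.connectedComponentsWithStats(m); out=[]
    for i in range(1,n):
        if 80<s[i,4]<220:
            pts=np.argwhere(l==i)[:,::-1].astype(float); w=onz(c,pts,z); mu=w.mean(0); u,_,v=np.linalg.svd((w-mu)[:,:2],full_matrices=False)
            d=v[0]*np.sign(v[0,0]); px=im[l==i].mean(0)
            out.append((np.round(ce[i],1),np.round(mu[:2],4),round(np.degrees(np.arctan2(d[1],d[0])),1),s[i,4],px.round()))
    return im,c,out
if __name__=='__main__':
    im,c,o=drums(); [print(*x) for x in o]
E
python3 drums.py
python3 - <<'E'
from h import *
np.set_printoptions(suppress=True,precision=4)
c=env.calibration('top'); f=lambda a:[(x+230,y+80) for x,y in a]
print('inner',onz(c,f([(170,197),(288,203)]),.072),onz(c,f([(168,136),(290,139)]),.072),'cabfront',onz(c,f([(164,134),(299,138)]),.095))
E
```

```text
[304.4 223.8] [0.6055 0.0634] 5.1 132 [52. 65. 92.]
[300.  272.7] [0.4877 0.0739] -7.2 139 [53. 65. 93.]
[347.5 273.1] [ 0.4864 -0.04  ] 4.2 134 [54. 67. 95.]
inner [[ 0.4759 -0.1573  0.072 ]
 [ 0.4612 -0.4289  0.072 ]] [[ 0.617  -0.1551  0.072 ]
 [ 0.6093 -0.4394  0.072 ]] cabfront [[ 0.6187 -0.1426  0.095 ]
 [ 0.6088 -0.4513  0.095 ]]
```

Call:
send_rows([
  {"travel": [0, 0, 0], "dr": [0, 0, 0], "claw": 2.6},
  {"travel": [0, 0, 0], "dr": [0, 0, 0], "claw": 2.6},
  {"travel": [0, 0, 0], "dr": [0, 0, 0], "claw": 2.6},
  {"travel": [0, 0, 0], "dr": [0, 0, 0], "claw": 2.6},
  {"travel": [0, 0, -3], "dr": [0, 0, 0], "claw": 2.6},
  {"travel": [0, 0, -6], "dr": [0, 0, 0], "claw": 2.6},
  {"travel": [0, 0, -10], "dr": [0, 0, 0], "claw": 2.6},
  {"travel": [0, 0, -14], "dr": [0, 0, 0], "claw": 5},
  {"travel": [0, 0, -14], "dr": [0, 0, 0], "claw": 5},
  {"travel": [0, 0, -14], "dr": [0, 0, 0], "claw": 5},
])

```text
time_s: 20.77
tool_pos: [0.4225, -0.2906, 0.1849]
tool_rot: [179.8, 0.2, 86.9]
force: [0.3, -0.5, -0.7]
grip_width: 0.039
```

Run:
```python
from h import *
s=env.get_obs();print(s['tool_pos'],s['tool_rot'],s['force'])
print(go([.486,-.039,.18],4))
```

```text
[ 0.4225035  -0.29064266  0.18487225] [1.79769557e+02 1.53101940e-01 8.69372451e+01] [ 0.25643364 -0.45852662 -0.72717643]
[array([25.47,  4.99,  0.44]), array([ 3.000e-01, -4.000e-02,  8.294e+01])]
```

Call:
send_rows([
  {"travel": [4, 0.8, 0], "dr": [0, 0, 7], "claw": 5},
  {"travel": [8, 1.6, 0], "dr": [0, 0, 14], "claw": 5},
  {"travel": [12, 2.4, 0], "dr": [0, 0, 21], "claw": 5},
  {"travel": [16, 3.2, 0], "dr": [0, 0, 28], "claw": 5},
  {"travel": [20, 4, 0], "dr": [0, 0, 35], "claw": 5},
  {"travel": [24, 4.8, 0], "dr": [0, 0, 42], "claw": 5},
  {"travel": [25.5, 5, 0], "dr": [0, 0, 49], "claw": 5},
  {"travel": [25.5, 5, 0], "dr": [0, 0, 56], "claw": 5},
  {"travel": [25.5, 5, 0], "dr": [0, 0, 63], "claw": 5},
  {"travel": [25.5, 5, 0], "dr": [0, 0, 70], "claw": 5},
  {"travel": [25.5, 5, 0], "dr": [0, 0, 77], "claw": 5},
  {"travel": [25.5, 5, 0], "dr": [0, 0, 83], "claw": 5},
])

```text
time_s: 21.77
tool_pos: [0.4832, -0.0377, 0.1804]
tool_rot: [-179.9, 0.2, 6.1]
force: [0.2, -0.2, 0.1]
grip_width: 0.0499
```

Call:
send_rows([
  {"travel": [0, 0, 0], "dr": [0, 0, 0], "claw": 5},
  {"travel": [0, 0, 0], "dr": [0, 0, 0], "claw": 5},
  {"travel": [0, 0, 0], "dr": [0, 0, 0], "claw": 5},
])

```text
time_s: 22.02
tool_pos: [0.4839, -0.0381, 0.1816]
tool_rot: [-180.0, 0.1, 6.6]
force: [0.0, 0.3, 0.0]
grip_width: 0.0497
```

Run:
```python
from h import *
s=env.get_obs();print(s['tool_pos'],s['tool_rot'],s['qpos'])
print(go([.486,-.0395,.005],4.2))
```

```text
[ 0.48392254 -0.03811011  0.18156363] [-1.79954955e+02  9.55301218e-02  6.57042836e+00] [ 38.38164083   1.45268315 -37.16912495 107.8075244    0.89393809
  71.13770602 -82.49876876]
[array([ 0.22,  0.18, 17.66]), array([-0.04,  0.1 ,  2.37])]
```

Call:
send_rows([
  {"travel": [0.2, 0.2, 4], "dr": [0, 0, 2.4], "claw": 5},
  {"travel": [0.2, 0.2, 8], "dr": [0, 0, 2.4], "claw": 5},
  {"travel": [0.2, 0.2, 12], "dr": [0, 0, 2.4], "claw": 5},
  {"travel": [0.2, 0.2, 15.5], "dr": [0, 0, 2.4], "claw": 5},
  {"travel": [0.2, 0.2, 17], "dr": [0, 0, 2.4], "claw": 5},
  {"travel": [0.2, 0.2, 17.5], "dr": [0, 0, 2.4], "claw": 5},
  {"travel": [0.2, 0.2, 17.5], "dr": [0, 0, 2.4], "claw": 5},
  {"travel": [0.2, 0.2, 17.5], "dr": [0, 0, 2.4], "claw": 1.5},
  {"travel": [0.2, 0.2, 17.5], "dr": [0, 0, 2.4], "claw": 1.5},
  {"travel": [0.2, 0.2, 17.5], "dr": [0, 0, 2.4], "claw": 1.5},
  {"travel": [0.2, 0.2, 17.5], "dr": [0, 0, 2.4], "claw": 1.5},
  {"travel": [0.2, 0.2, 17.5], "dr": [0, 0, 2.4], "claw": 1.5},
], grip_force=20)

```text
time_s: 23.02
tool_pos: [0.4874, -0.0404, 0.0084]
tool_rot: [179.9, -0.1, 4.0]
force: [0.2, -0.6, -0.7]
grip_width: 0.0243
```

Call:
send_rows([
  {"travel": [0, 0, 0], "dr": [0, 0, 0], "claw": 1.5},
  {"travel": [0, 0, 0], "dr": [0, 0, 0], "claw": 1.5},
  {"travel": [0, 0, -3], "dr": [0, 0, 0], "claw": 1.5},
  {"travel": [0, 0, -6], "dr": [0, 0, 0], "claw": 1.5},
  {"travel": [0, 0, -9], "dr": [0, 0, 0], "claw": 1.5},
  {"travel": [0, 0, -13], "dr": [0, 0, 0], "claw": 1.5},
  {"travel": [0, 0, -15], "dr": [0, 0, 0], "claw": 1.5},
  {"travel": [0, 0, -15], "dr": [0, 0, 0], "claw": 1.5},
  {"travel": [0, 0, -15], "dr": [0, 0, 0], "claw": 1.5},
])

```text
time_s: 23.77
tool_pos: [0.4873, -0.0403, 0.1583]
tool_rot: [179.9, -0.1, 4.0]
force: [-0.3, -0.1, -1.9]
grip_width: 0.0195
```

Run:
```python
from h import *
s=env.get_obs();print(s['tool_pos'],s['tool_rot'],s['grip_width'],s['force'])
print(go([.552,-.225,.15],-3))
```

```text
[ 0.48726696 -0.04034877  0.15830156] [ 1.79923379e+02 -1.10249327e-01  3.96628652e+00] 0.019529557587526895 [-0.26167359 -0.07635293 -1.88783197]
[array([ 5.18, 18.87,  0.87]), array([ 0.07, -0.11,  6.97])]
```

Call:
send_rows([
  {"travel": [1.1, 4, 0], "dr": [0, 0, 2], "claw": 1.5},
  {"travel": [2.2, 8, 0], "dr": [0, 0, 4], "claw": 1.5},
  {"travel": [3.3, 12, 0], "dr": [0, 0, 7], "claw": 1.5},
  {"travel": [4.4, 16, 0], "dr": [0, 0, 7], "claw": 1.5},
  {"travel": [5.2, 18.8, 0], "dr": [0, 0, 7], "claw": 1.5},
  {"travel": [5.2, 18.8, 0], "dr": [0, 0, 7], "claw": 1.5},
  {"travel": [5.2, 18.8, 0], "dr": [0, 0, 7], "claw": 1.5},
  {"travel": [5.2, 18.8, 2], "dr": [0, 0, 7], "claw": 1.5},
  {"travel": [5.2, 18.8, 4], "dr": [0, 0, 7], "claw": 1.5},
  {"travel": [5.2, 18.8, 6], "dr": [0, 0, 7], "claw": 1.5},
  {"travel": [5.2, 18.8, 6], "dr": [0, 0, 7], "claw": 1.5},
  {"travel": [5.2, 18.8, 6], "dr": [0, 0, 7], "claw": 1.5},
])

```text
time_s: 24.77
tool_pos: [0.5501, -0.2218, 0.0957]
tool_rot: [-179.9, 0.2, -2.9]
force: [0.3, 0.0, -0.4]
grip_width: 0.0193
```

Run:
```python
from h import *
s=env.get_obs();print(s['tool_pos'],s['tool_rot'],s['grip_width'],s['force'])
print(go([.55,-.225,.032],-3))
```

```text
[ 0.55005399 -0.22183413  0.09568632] [-179.87610619    0.24167363   -2.8951901 ] 0.019260898742002746 [ 0.27640509  0.01219787 -0.42046158]
[array([0.04, 0.33, 6.37]), array([-0.12,  0.24,  0.1 ])]
```

Call:
send_rows([
  {"travel": [0, 0.3, 2], "dr": [0, 0, 0], "claw": 1.5},
  {"travel": [0, 0.3, 4], "dr": [0, 0, 0], "claw": 1.5},
  {"travel": [0, 0.3, 5.5], "dr": [0, 0, 0], "claw": 1.5},
  {"travel": [0, 0.3, 6.2], "dr": [0, 0, 0], "claw": 1.5},
  {"travel": [0, 0.3, 6.3], "dr": [0, 0, 0], "claw": 1.5},
  {"travel": [0, 0.3, 6.3], "dr": [0, 0, 0], "claw": 1.5},
  {"travel": [0, 0.3, 6.3], "dr": [0, 0, 0], "claw": 3.5},
  {"travel": [0, 0.3, 6.3], "dr": [0, 0, 0], "claw": 3.5},
  {"travel": [0, 0.3, 6.3], "dr": [0, 0, 0], "claw": 3.5},
  {"travel": [0, 0.3, 6.3], "dr": [0, 0, 0], "claw": 3.5},
])

```text
time_s: 25.6
tool_pos: [0.5521, -0.2274, 0.0355]
tool_rot: [180.0, -0.1, -3.0]
force: [-0.0, -1.0, -0.9]
grip_width: 0.033
```

Call:
send_rows([
  {"travel": [0, 0, -3], "dr": [0, 0, 0], "claw": 3.5},
  {"travel": [0, 0, -6], "dr": [0, 0, 0], "claw": 4},
  {"travel": [0, 0, -10], "dr": [0, 0, 0], "claw": 5},
  {"travel": [0, 0, -14], "dr": [0, 0, 0], "claw": 5},
  {"travel": [0, 0, -14], "dr": [0, 0, 0], "claw": 5},
  {"travel": [0, 0, -14], "dr": [0, 0, 0], "claw": 5},
])

```text
time_s: 26.1
tool_pos: [0.5536, -0.2277, 0.1782]
tool_rot: [179.8, -0.4, -3.0]
force: [-0.4, 0.7, -0.2]
grip_width: 0.0494
```

```bash
python3 drums.py
python3 - <<'E'
from h import *
s=env.get_obs();print(s['tool_pos'],s['tool_rot'],s['grip_width'],s['force'])
print(go([.487,.074,.16],-7))
E
```

```text
[304.4 223.8] [0.6055 0.0634] 5.1 132 [54. 67. 95.]
[300.  272.7] [0.4877 0.0739] -7.2 139 [54. 67. 95.]
[ 0.55200073 -0.22732606  0.17572715] [ 1.79920632e+02 -1.15045414e-01 -3.02788677e+00] 0.049330976350443694 [-0.01431758  0.13314598 -1.1702889 ]
[array([ -8.09, -29.75,   1.52]), array([ 0.08, -0.12,  3.97])]
```

Call:
send_rows([
  {"travel": [-1, -3.9, 0], "dr": [0, 0, 0], "claw": 5},
  {"travel": [-2, -7.8, 0], "dr": [0, 0, 4], "claw": 5},
  {"travel": [-3, -11.7, 0], "dr": [0, 0, 4], "claw": 5},
  {"travel": [-4, -15.6, 0], "dr": [0, 0, 4], "claw": 5},
  {"travel": [-5, -19.5, 0], "dr": [0, 0, 4], "claw": 5},
  {"travel": [-6.3, -23.4, 0], "dr": [0, 0, 4], "claw": 5},
  {"travel": [-7.3, -27.3, 0], "dr": [0, 0, 4], "claw": 5},
  {"travel": [-8.1, -29.7, 1], "dr": [0, 0, 4], "claw": 5},
  {"travel": [-8.1, -29.7, 3], "dr": [0, 0, 4], "claw": 5},
  {"travel": [-8.1, -29.7, 5], "dr": [0, 0, 4], "claw": 5},
  {"travel": [-8.1, -29.7, 5], "dr": [0, 0, 4], "claw": 5},
  {"travel": [-8.1, -29.7, 5], "dr": [0, 0, 4], "claw": 5},
])

```text
time_s: 27.15
tool_pos: [0.4844, 0.0735, 0.1227]
tool_rot: [180.0, 0.3, -7.0]
force: [0.7, -0.5, 0.2]
grip_width: 0.0502
```

Call:
send_rows([
  {"travel": [0, 0, 0], "dr": [0, 0, 0], "claw": 5},
  {"travel": [0, 0, 0], "dr": [0, 0, 0], "claw": 5},
])

```text
time_s: 27.32
tool_pos: [0.487, 0.0735, 0.1253]
tool_rot: [-180.0, -0.1, -7.1]
force: [0.3, 0.2, -0.8]
grip_width: 0.0497
```

Run:
```python
from h import *
s=env.get_obs();print(s['tool_pos'],s['tool_rot'],s['grip_width'],s['force'],s['qpos'])
print(go([.487,.0738,.005],-7.2))
```

```text
[0.48695067 0.07350592 0.12528392] [-1.79983703e+02 -5.79730246e-02 -7.07427825e+00] 0.04966441038320769 [ 0.28512039  0.19083632 -0.80008745] [  29.23783825    6.25974702  -42.72569153  110.82664856    4.70375061
   64.5812786  -112.40963338]
[array([-1.000e-02, -3.000e-02,  1.203e+01]), array([-0.02, -0.06,  0.13])]
```

Call:
send_rows([
  {"travel": [0, 0, 4], "dr": [0, 0, 0], "claw": 5},
  {"travel": [0, 0, 8], "dr": [0, 0, 0], "claw": 5},
  {"travel": [0, 0, 11], "dr": [0, 0, 0], "claw": 5},
  {"travel": [0, 0, 11.9], "dr": [0, 0, 0], "claw": 5},
  {"travel": [0, 0, 11.9], "dr": [0, 0, 0], "claw": 5},
  {"travel": [0, 0, 11.9], "dr": [0, 0, 0], "claw": 1.5},
  {"travel": [0, 0, 11.9], "dr": [0, 0, 0], "claw": 1.5},
  {"travel": [0, 0, 11.9], "dr": [0, 0, 0], "claw": 1.5},
  {"travel": [0, 0, 11.9], "dr": [0, 0, 0], "claw": 1.5},
  {"travel": [0, 0, 11.9], "dr": [0, 0, 0], "claw": 1.5},
  {"travel": [0, 0, 11.9], "dr": [0, 0, 0], "claw": 1.5},
  {"travel": [0, 0, 11.9], "dr": [0, 0, 0], "claw": 1.5},
])

```text
time_s: 28.32
tool_pos: [0.4869, 0.0738, 0.0063]
tool_rot: [180.0, -0.1, -7.0]
force: [-0.4, 0.2, 4.6]
grip_width: 0.0193
```

Call:
send_rows([
  {"travel": [0, 0, -3], "dr": [0, 0, 0], "claw": 1.5},
  {"travel": [0, 0, -6], "dr": [0, 0, 0], "claw": 1.5},
  {"travel": [0, 0, -10], "dr": [0, 0, 0], "claw": 1.5},
  {"travel": [0, 0, -14], "dr": [0, 0, 0], "claw": 1.5},
  {"travel": [0, 0, -15], "dr": [0, 0, 0], "claw": 1.5},
  {"travel": [0, 0, -15], "dr": [0, 0, 0], "claw": 1.5},
  {"travel": [0, 0, -15], "dr": [0, 0, 0], "claw": 1.5},
])

```text
time_s: 28.9
tool_pos: [0.4859, 0.0734, 0.155]
tool_rot: [180.0, 0.0, -7.0]
force: [-1.0, -0.2, -1.6]
grip_width: 0.0194
```

Run:
```python
from h import *
s=env.get_obs();print(s['tool_pos'],s['tool_rot'],s['grip_width'],s['force'])
print(go([.548,-.295,.15],-3))
```

```text
[0.48592463 0.07344196 0.15495394] [ 1.79951035e+02  5.42287836e-03 -7.03961028e+00] 0.019436285846746115 [-0.99654049 -0.17403052 -1.61483045]
[array([10.68, 35.81,  0.52]), array([ 0.05,  0.01, -4.04])]
```

Call:
send_rows([
  {"travel": [1.2, 4, 0], "dr": [0, 0, 0], "claw": 1.5},
  {"travel": [2.4, 8, 0], "dr": [0, 0, -4], "claw": 1.5},
  {"travel": [3.6, 12, 0], "dr": [0, 0, -4], "claw": 1.5},
  {"travel": [4.8, 16, 0], "dr": [0, 0, -4], "claw": 1.5},
  {"travel": [6, 20, 0], "dr": [0, 0, -4], "claw": 1.5},
  {"travel": [7.2, 24, 0], "dr": [0, 0, -4], "claw": 1.5},
  {"travel": [8.4, 28, 0], "dr": [0, 0, -4], "claw": 1.5},
  {"travel": [9.6, 32, 0], "dr": [0, 0, -4], "claw": 1.5},
  {"travel": [10.7, 35.8, 0], "dr": [0, 0, -4], "claw": 1.5},
  {"travel": [10.7, 35.8, 0], "dr": [0, 0, -4], "claw": 1.5},
  {"travel": [10.7, 35.8, 0], "dr": [0, 0, -4], "claw": 1.5},
  {"travel": [10.7, 35.8, 0], "dr": [0, 0, -4], "claw": 1.5},
])

```text
time_s: 29.9
tool_pos: [0.5474, -0.2932, 0.1523]
tool_rot: [-179.8, 0.3, -3.0]
force: [1.2, 0.0, -1.5]
grip_width: 0.0192
```

Run:
```python
from h import *
s=env.get_obs();print(s['tool_pos'],s['tool_rot'],s['grip_width'],s['force'])
print(go([.548,-.295,.031],-3))
```

```text
[ 0.54737256 -0.29316097  0.15225444] [-179.79451083    0.25769203   -3.01274531] 0.01920585355860896 [ 1.18285536e+00  9.59032176e-06 -1.53928296e+00]
[array([ 0.13,  0.22, 12.12]), array([-0.21,  0.26, -0.01])]
```

Call:
send_rows([
  {"travel": [0.1, 0.1, 4], "dr": [0, 0, 0], "claw": 1.5},
  {"travel": [0.1, 0.1, 8], "dr": [0, 0, 0], "claw": 1.5},
  {"travel": [0.1, 0.1, 11], "dr": [0, 0, 0], "claw": 1.5},
  {"travel": [0.1, 0.1, 12], "dr": [0, 0, 0], "claw": 1.5},
  {"travel": [0.1, 0.1, 12.2], "dr": [0, 0, 0], "claw": 1.5},
  {"travel": [0.1, 0.1, 12.3], "dr": [0, 0, 0], "claw": 1.5},
  {"travel": [0.1, 0.1, 12.3], "dr": [0, 0, 0], "claw": 1.5},
  {"travel": [0.1, 0.1, 12.3], "dr": [0, 0, 0], "claw": 3.5},
  {"travel": [0.1, 0.1, 12.3], "dr": [0, 0, 0], "claw": 3.5},
  {"travel": [0.1, 0.1, 12.3], "dr": [0, 0, 0], "claw": 3.5},
  {"travel": [0.1, 0.1, 12.3], "dr": [0, 0, 0], "claw": 3.5},
])

```text
time_s: 30.82
tool_pos: [0.5503, -0.2961, 0.0338]
tool_rot: [179.9, -0.1, -3.0]
force: [0.3, -0.0, -0.6]
grip_width: 0.033
```

Call:
send_rows([
  {"travel": [0, 0, -3], "dr": [0, 0, 0], "claw": 3.5},
  {"travel": [0, 0, -6], "dr": [0, 0, 0], "claw": 4},
  {"travel": [0, 0, -10], "dr": [0, 0, 0], "claw": 5},
  {"travel": [0, 0, -14], "dr": [0, 0, 0], "claw": 5},
  {"travel": [0, 0, -14], "dr": [0, 0, 0], "claw": 5},
  {"travel": [0, 0, -14], "dr": [0, 0, 0], "claw": 5},
])

```text
time_s: 31.32
tool_pos: [0.5516, -0.2965, 0.1764]
tool_rot: [179.8, -0.4, -3.0]
force: [-0.1, 0.1, -0.8]
grip_width: 0.049
```

```bash
python3 drums.py
python3 - <<'E'
from h import *
s=env.get_obs();print(s['tool_pos'],s['tool_rot'],s['grip_width'],s['force'])
print(go([.605,.0634,.16],5.1))
E
```

```text
[304.4 223.8] [0.6055 0.0634] 5.1 132 [53. 66. 93.]
[426.3 244.3] [ 0.5551 -0.2309] -3.1 151 [54. 66. 93.]
[ 0.55010319 -0.29602047  0.17379056] [ 1.79911485e+02 -1.12209165e-01 -3.03401391e+00] 0.049723572455585806 [-0.11691662 -0.28539042 -0.89542204]
[array([  3.58, -36.18,   1.33]), array([ 0.1 , -0.11, -8.13])]
```

Call:
send_rows([
  {"travel": [0.4, -4, 0], "dr": [0, 0, -2], "claw": 5},
  {"travel": [0.8, -8, 0], "dr": [0, 0, -4], "claw": 5},
  {"travel": [1.2, -12, 0], "dr": [0, 0, -8.1], "claw": 5},
  {"travel": [1.6, -16, 0], "dr": [0, 0, -8.1], "claw": 5},
  {"travel": [2, -20, 0], "dr": [0, 0, -8.1], "claw": 5},
  {"travel": [2.4, -24, 0], "dr": [0, 0, -8.1], "claw": 5},
  {"travel": [2.8, -28, 0], "dr": [0, 0, -8.1], "claw": 5},
  {"travel": [3.2, -32, 0], "dr": [0, 0, -8.1], "claw": 5},
  {"travel": [3.6, -36.2, 1], "dr": [0, 0, -8.1], "claw": 5},
  {"travel": [3.6, -36.2, 3], "dr": [0, 0, -8.1], "claw": 5},
  {"travel": [3.6, -36.2, 5], "dr": [0, 0, -8.1], "claw": 5},
  {"travel": [3.6, -36.2, 5], "dr": [0, 0, -8.1], "claw": 5},
])

```text
time_s: 32.37
tool_pos: [0.6005, 0.0643, 0.1165]
tool_rot: [-180.0, 0.6, 5.2]
force: [-0.5, -1.6, -1.6]
grip_width: 0.0502
```

Call:
send_rows([
  {"travel": [0, 0, 0], "dr": [0, 0, 0], "claw": 5},
  {"travel": [0, 0, 0], "dr": [0, 0, 0], "claw": 5},
  {"travel": [0, 0, 0], "dr": [0, 0, 0], "claw": 5},
])

```text
time_s: 32.62
tool_pos: [0.6054, 0.0632, 0.1235]
tool_rot: [180.0, -0.1, 5.0]
force: [-0.1, -1.6, 0.4]
grip_width: 0.0501
```

Run:
```python
from h import *
s=env.get_obs();print(s['tool_pos'],s['tool_rot'],s['grip_width'],s['force'],s['qpos'])
print(go([.605,.0636,.006],5.1))
```

```text
[0.60536268 0.06320592 0.12346837] [ 1.79986941e+02 -7.59353155e-02  4.99457791e+00] 0.050118493580360156 [-0.06203581 -1.64049477  0.4378876 ] [  23.20349347   21.55763695  -38.8589197    95.26496762   14.40272684
   68.19808717 -104.07907301]
[array([-0.05, -0.05, 11.75]), array([ 0.01, -0.08, -0.11])]
```

Call:
send_rows([
  {"travel": [0, 0, 4], "dr": [0, 0, 0], "claw": 5},
  {"travel": [0, 0, 8], "dr": [0, 0, 0], "claw": 5},
  {"travel": [0, 0, 11], "dr": [0, 0, 0], "claw": 5},
  {"travel": [0, 0, 11.7], "dr": [0, 0, 0], "claw": 5},
  {"travel": [0, 0, 11.7], "dr": [0, 0, 0], "claw": 5},
  {"travel": [0, 0, 11.7], "dr": [0, 0, 0], "claw": 1.5},
  {"travel": [0, 0, 11.7], "dr": [0, 0, 0], "claw": 1.5},
  {"travel": [0, 0, 11.7], "dr": [0, 0, 0], "claw": 1.5},
  {"travel": [0, 0, 11.7], "dr": [0, 0, 0], "claw": 1.5},
  {"travel": [0, 0, 11.7], "dr": [0, 0, 0], "claw": 1.5},
  {"travel": [0, 0, 11.7], "dr": [0, 0, 0], "claw": 1.5},
  {"travel": [0, 0, 11.7], "dr": [0, 0, 0], "claw": 1.5},
])

```text
time_s: 33.62
tool_pos: [0.6053, 0.0639, 0.0064]
tool_rot: [180.0, -0.1, 5.1]
force: [-0.3, -0.8, 3.8]
grip_width: 0.019
```

Call:
send_rows([
  {"travel": [0, 0, -3], "dr": [0, 0, 0], "claw": 1.5},
  {"travel": [0, 0, -6], "dr": [0, 0, 0], "claw": 1.5},
  {"travel": [0, 0, -10], "dr": [0, 0, 0], "claw": 1.5},
  {"travel": [0, 0, -14], "dr": [0, 0, 0], "claw": 1.5},
  {"travel": [0, 0, -15], "dr": [0, 0, 0], "claw": 1.5},
  {"travel": [0, 0, -15], "dr": [0, 0, 0], "claw": 1.5},
  {"travel": [0, 0, -15], "dr": [0, 0, 0], "claw": 1.5},
])

```text
time_s: 34.2
tool_pos: [0.6044, 0.0637, 0.1551]
tool_rot: [180.0, 0.0, 5.1]
force: [-0.3, -0.7, -1.1]
grip_width: 0.0192
```

Run:
```python
from h import *
s=env.get_obs();print(s['tool_pos'],s['tool_rot'],s['grip_width'],s['force'])
print(go([.545,-.365,.15],-3))
```

```text
[0.60442641 0.06369894 0.15508029] [1.79967132e+02 1.09774362e-02 5.06578440e+00] 0.019227215159846923 [-0.31019258 -0.65310451 -1.06111555]
[array([-9.7 , 42.18,  0.53]), array([0.03, 0.01, 8.07])]
```

Call:
send_rows([
  {"travel": [-0.9, 3.9, 0], "dr": [0, 0, 2], "claw": 1.5},
  {"travel": [-1.8, 7.8, 0], "dr": [0, 0, 4], "claw": 1.5},
  {"travel": [-2.7, 11.7, 0], "dr": [0, 0, 8.1], "claw": 1.5},
  {"travel": [-3.6, 15.6, 0], "dr": [0, 0, 8.1], "claw": 1.5},
  {"travel": [-4.5, 19.5, 0], "dr": [0, 0, 8.1], "claw": 1.5},
  {"travel": [-5.4, 23.4, 0], "dr": [0, 0, 8.1], "claw": 1.5},
  {"travel": [-6.3, 27.3, 0], "dr": [0, 0, 8.1], "claw": 1.5},
  {"travel": [-7.2, 31.2, 0], "dr": [0, 0, 8.1], "claw": 1.5},
  {"travel": [-8.1, 35.1, 0], "dr": [0, 0, 8.1], "claw": 1.5},
  {"travel": [-9, 39, 0], "dr": [0, 0, 8.1], "claw": 1.5},
  {"travel": [-9.7, 42.2, 0], "dr": [0, 0, 8.1], "claw": 1.5},
  {"travel": [-9.7, 42.2, 0], "dr": [0, 0, 8.1], "claw": 1.5},
])

```text
time_s: 35.2
tool_pos: [0.5393, -0.3751, 0.1511]
tool_rot: [179.8, 0.4, -3.7]
force: [-1.8, -1.9, -2.1]
grip_width: 0.0195
```

Call:
send_rows([
  {"travel": [0, 0, 0], "dr": [0, 0, 0], "claw": 1.5},
  {"travel": [0, 0, 0], "dr": [0, 0, 0], "claw": 1.5},
  {"travel": [0, 0, 0], "dr": [0, 0, 0], "claw": 1.5},
])

```text
time_s: 35.45
tool_pos: [0.5455, -0.3624, 0.1538]
tool_rot: [-179.9, 0.1, -2.9]
force: [-0.0, -0.0, -1.3]
grip_width: 0.0194
```

Run:
```python
from h import *
s=env.get_obs();print(s['tool_pos'],s['tool_rot'],s['grip_width'],s['force'])
print(go([.545,-.365,.030],-3))
```

```text
[ 0.54549638 -0.36238284  0.15381829] [-1.79854925e+02  1.16638809e-01 -2.86347375e+00] 0.01940001470294888 [-0.0448659  -0.02141516 -1.30647473]
[array([-1.000e-02,  3.000e-01,  1.238e+01]), array([-0.14,  0.12,  0.14])]
```

Call:
send_rows([
  {"travel": [0, 0.1, 4], "dr": [0, 0, 0], "claw": 1.5},
  {"travel": [0, 0.1, 8], "dr": [0, 0, 0], "claw": 1.5},
  {"travel": [0, 0.1, 11], "dr": [0, 0, 0], "claw": 1.5},
  {"travel": [0, 0.1, 12], "dr": [0, 0, 0], "claw": 1.5},
  {"travel": [0, 0.1, 12.4], "dr": [0, 0, 0], "claw": 1.5},
  {"travel": [0, 0.1, 12.4], "dr": [0, 0, 0], "claw": 1.5},
  {"travel": [0, 0.1, 12.4], "dr": [0, 0, 0], "claw": 1.5},
  {"travel": [0, 0.1, 12.4], "dr": [0, 0, 0], "claw": 3.5},
  {"travel": [0, 0.1, 12.4], "dr": [0, 0, 0], "claw": 3.5},
  {"travel": [0, 0.1, 12.4], "dr": [0, 0, 0], "claw": 3.5},
  {"travel": [0, 0.1, 12.4], "dr": [0, 0, 0], "claw": 3.5},
])

```text
time_s: 36.37
tool_pos: [0.546, -0.3665, 0.0328]
tool_rot: [179.9, -0.1, -3.0]
force: [-0.2, 1.0, -0.6]
grip_width: 0.0331
```

Call:
send_rows([
  {"travel": [0, 0, -3], "dr": [0, 0, 0], "claw": 3.5},
  {"travel": [0, 0, -6], "dr": [0, 0, 0], "claw": 4},
  {"travel": [0, 0, -10], "dr": [0, 0, 0], "claw": 3},
  {"travel": [0, 0, -14], "dr": [0, 0, 0], "claw": 0},
  {"travel": [0, 0, -14], "dr": [0, 0, 0], "claw": 0},
  {"travel": [0, 0, -14], "dr": [0, 0, 0], "claw": 0},
])

```text
time_s: 36.87
tool_pos: [0.5473, -0.367, 0.1757]
tool_rot: [179.8, -0.3, -3.0]
force: [-0.2, -0.2, -0.5]
grip_width: 0.0209
```

```bash
python3 drums.py
python3 - <<'E'
from h import *
s=env.get_obs();print(s['tool_pos'],s['tool_rot'],s['grip_width'],s['force'],s['qpos'])
print(go([.40,-.20,.2],87))
E
```

```text
[426.3 244.3] [ 0.5551 -0.2309] -3.3 151 [52. 64. 90.]
[455.4 244.1] [ 0.5553 -0.3016] -2.5 152 [53. 65. 90.]
[ 0.54580246 -0.36634333  0.17288747] [ 1.79903589e+02 -1.09300715e-01 -3.02990629e+00] 0.017032607126295136 [-0.03816333  0.46367358 -0.36814597] [ 52.1989395   22.8721387  -26.98064003  85.14532311  10.59623313
  74.36819891 -68.82178989]
[array([-15.43, -15.84,  -2.77]), array([ 1.600e-01, -1.000e-02, -9.003e+01])]
```

Run:
```python
from h import *
print(go([.383,-.29,.17],-3))
```

```text
[array([-16.66,  -6.76,   0.25]), array([ 0.1 , -0.11, -0.03])]
```

Call:
send_rows([
  {"travel": [-3.8, -1.5, 0], "dr": [0, 0, 0], "claw": 0},
  {"travel": [-7.6, -3, 0], "dr": [0, 0, 0], "claw": 0},
  {"travel": [-11.4, -4.6, 0], "dr": [0, 0, 0], "claw": 0},
  {"travel": [-15.2, -6.2, 0], "dr": [0, 0, 0], "claw": 0},
  {"travel": [-16.7, -6.8, 0], "dr": [0, 0, 0], "claw": 0},
  {"travel": [-16.7, -6.8, 0], "dr": [0, 0, 0], "claw": 0},
  {"travel": [-16.7, -6.8, 0], "dr": [0, 0, 0], "claw": 0},
  {"travel": [-16.7, -6.8, 0], "dr": [0, 0, 0], "claw": 0},
  {"travel": [-16.7, -6.8, 0], "dr": [0, 0, 0], "claw": 0},
])

```text
time_s: 37.67
tool_pos: [0.383, -0.2894, 0.1711]
tool_rot: [-179.9, -0.0, -3.0]
force: [-0.3, 0.4, -0.4]
grip_width: 0.0006
```

Run:
```python
from h import *
s=env.get_obs();print(s['tool_pos'],s['tool_rot'],s['grip_width'],s['force'],s['qpos'])
print(go([.386,-.29,.045],-3))
im,c=cam('top');cv2.imwrite('pics/t8.png',cv2.resize(im[100:340,240:560],None,fx=2,fy=2))
```

```text
[ 0.38299762 -0.2893709   0.17107108] [-1.79945367e+02 -4.78200514e-03 -2.98975306e+00] 0.0005598377694052478 [-0.32973294  0.3638221  -0.43225333] [ 61.49276072   0.72389652 -27.54612645 109.59037128   0.30418247
  69.79205219 -59.14644546]
[array([ 0.3 ,  0.06, 12.61]), array([-0.05, -0.  ,  0.01])]
```

View pics/t8.png

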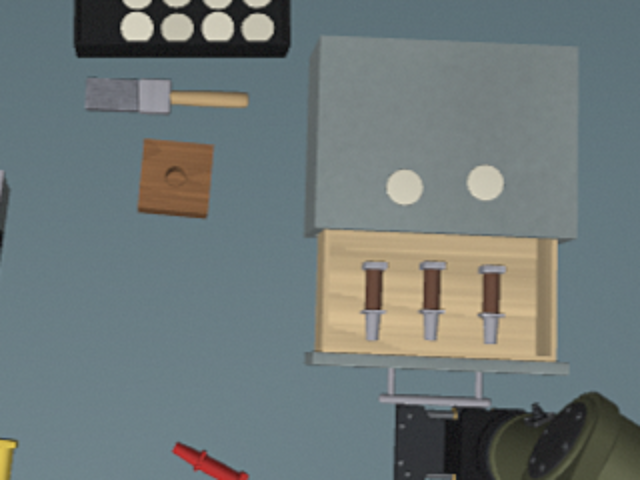

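Call:
send_rows([
  {"travel": [0, 0, 4], "dr": [0, 0, 0], "claw": 0},
  {"travel": [0, 0, 8], "dr": [0, 0, 0], "claw": 0},
  {"travel": [0, 0, 11.5], "dr": [0, 0, 0], "claw": 0},
  {"travel": [0, 0, 12.5], "dr": [0, 0, 0], "claw": 0},
  {"travel": [0, 0, 12.5], "dr": [0, 0, 0], "claw": 0},
  {"travel": [0, 0, 12.5], "dr": [0, 0, 0], "claw": 0},
  {"travel": [1, 0, 12.5], "dr": [0, 0, 0], "claw": 0},
  {"travel": [2, 0, 12.5], "dr": [0, 0, 0], "claw": 0},
  {"travel": [3, 0, 12.5], "dr": [0, 0, 0], "claw": 0},
  {"travel": [4, 0, 12.5], "dr": [0, 0, 0], "claw": 0},
  {"travel": [5, 0, 12.5], "dr": [0, 0, 0], "claw": 0},
  {"travel": [6, 0, 12.5], "dr": [0, 0, 0], "claw": 0},
])

```text
time_s: 38.72
tool_pos: [0.4436, -0.2926, 0.047]
tool_rot: [180.0, -0.0, -3.0]
force: [-0.3, -1.2, 1.3]
grip_width: 0.0006
```

Call:
send_rows([
  {"travel": [1, 0, 0], "dr": [0, 0, 0], "claw": 0},
  {"travel": [2, 0, 0], "dr": [0, 0, 0], "claw": 0},
  {"travel": [3, 0, 0], "dr": [0, 0, 0], "claw": 0},
  {"travel": [4, 0, 0], "dr": [0, 0, 0], "claw": 0},
  {"travel": [5, 0, 0], "dr": [0, 0, 0], "claw": 0},
  {"travel": [6, 0, 0], "dr": [0, 0, 0], "claw": 0},
  {"travel": [7, 0, 0], "dr": [0, 0, 0], "claw": 0},
  {"travel": [8, 0, 0], "dr": [0, 0, 0], "claw": 0},
  {"travel": [8.5, 0, 0], "dr": [0, 0, 0], "claw": 0},
  {"travel": [9, 0, 0], "dr": [0, 0, 0], "claw": 0},
  {"travel": [9, 0, 0], "dr": [0, 0, 0], "claw": 0},
])

```text
time_s: 39.63
tool_pos: [0.5332, -0.2971, 0.0466]
tool_rot: [180.0, -0.1, -3.0]
force: [-0.6, 0.5, 0.9]
grip_width: 0.0004
```

Call:
send_rows([
  {"travel": [0.4, 0, 0], "dr": [0, 0, 0], "claw": 0},
  {"travel": [0.8, 0, 0], "dr": [0, 0, 0], "claw": 0},
  {"travel": [1.2, 0, 0], "dr": [0, 0, 0], "claw": 0},
  {"travel": [1.6, 0, 0], "dr": [0, 0, 0], "claw": 0},
  {"travel": [1.6, 0, 0], "dr": [0, 0, 0], "claw": 0},
])

```text
time_s: 40.05
tool_pos: [0.5462, -0.2982, 0.0462]
tool_rot: [-180.0, 0.3, -3.0]
force: [-5.5, 0.6, 2.4]
grip_width: 0.0008
```

Call:
send_rows([
  {"travel": [0.2, 0, 0], "dr": [0, 0, 0], "claw": 0},
  {"travel": [0.4, 0, 0], "dr": [0, 0, 0], "claw": 0},
  {"travel": [0.4, 0, 0], "dr": [0, 0, 0], "claw": 0},
  {"travel": [0.4, 0, 0], "dr": [0, 0, 0], "claw": 0},
])

```text
time_s: 40.38
tool_pos: [0.5464, -0.2982, 0.0461]
tool_rot: [-179.9, 0.7, -3.1]
force: [-13.9, 3.0, 10.0]
grip_width: 0.0003
```

Call:
send_rows([
  {"travel": [-1, 0, 0], "dr": [0, 0, 0], "claw": 0},
  {"travel": [-3.5, 0, 0], "dr": [0, 0, 0], "claw": 0},
  {"travel": [-6, 0, 0], "dr": [0, 0, 0], "claw": 0},
  {"travel": [-8, 0, -4], "dr": [0, 0, 0], "claw": 0},
  {"travel": [-10, 0, -8], "dr": [0, 0, 0], "claw": 0},
  {"travel": [-13, 0, -12], "dr": [0, 0, 0], "claw": 0},
  {"travel": [-16, 0, -16], "dr": [0, 0, 0], "claw": 0},
  {"travel": [-16, 0, -18], "dr": [0, 0, 0], "claw": 0},
  {"travel": [-16, 0, -18], "dr": [0, 0, 0], "claw": 0},
  {"travel": [-16, 0, -18], "dr": [0, 0, 0], "claw": 0},
  {"travel": [-16, 0, -18], "dr": [0, 0, 0], "claw": 0},
])

```text
time_s: 41.3
tool_pos: [0.3925, -0.2899, 0.2267]
tool_rot: [179.9, -0.1, -3.0]
force: [-1.1, 0.3, 0.4]
grip_width: 0.0004
```

```bash
python3 - <<'E'
from h import *
a,c=cam('top');b,_=cam('scene');b2=cv2.resize(b[120:280,340:540],(400,320),interpolation=cv2.INTER_CUBIC)
A=a[100:340,110:560]; cv2.imwrite('pics/f.png',np.hstack([cv2.copyMakeBorder(A[:,:395],0,80,0,0,cv2.BORDER_CONSTANT),b2]))
cv2.imwrite('pics/f2.png',np.hstack([cv2.resize(a[200:270,380:540],(400,175)),cv2.resize(b[270:480,0:330],(275,175))]))
s=env.get_obs();print(s['time_s'],s['tool_pos'],s['force'])
E
python3 drums.py
```

```text
41.4 [ 0.39210173 -0.28918357  0.22518901] [ 0.18085677 -0.06945473 -0.86836561]
```

View pics/f.png

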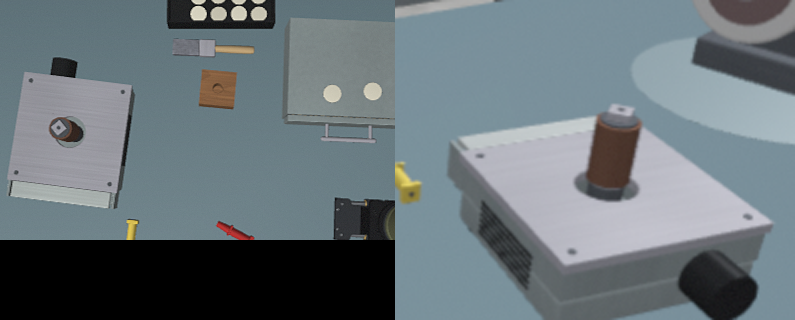

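View pics/f2.png

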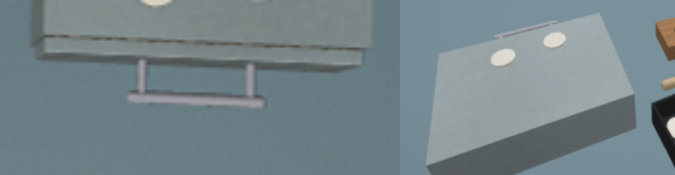

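```bash
python3 -c "
from cell import env
print(env.sign_off())"
```

```text
the job is handed in; nothing more can be done
None
```

The changeover is done and handed in at about 41 s. No check failed or disagreed.

- **Stop bar:** I pressed it at its middle until the force climbed sharply to 15.7 N, which I took as the bottom stop. The wrist picture showed both ends level. I then let it up, and in the last picture it is back at the top.
- **Thick drum:** I set its shank in the spindle and pressed it down. I then pressed on the head with about 26 N. It did not move, and the fingertips stayed at 192.4 mm, against the 192 mm expected with the collar home. In the pictures it stands upright on the nose, held by nothing else.
- **Thin drums:** Three were on the bench. All three were seen lying in the drawer before I shut it, and none are left on the bench.
- **Drawer:** I pushed it in until it stopped against about 14 N. The pictures show only a seam at its front.
- **Left alone:** The brush, the shell blanks and the red and yellow look-alikes were not touched. In the last pictures they appear where they started.

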